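# Load the UV decontamination cabinet

## Task

Load the bolted UV cabinet: lift the handle of its guard bolt out of the notch, slide the bolt back and let the handle down into the other notch so that it stays open. Then draw the loading stage out as far as it goes and lay the forceps and the white trough lid flat on it, each along and inside its own painted outline (either way round). Do not knock the other things on the bench about.

Things in the scene. Friction and masses are not known exactly. Their poses are not given: they have to be found in the camera images.
- uv_cabinet: White bench-top UV decontamination cabinet, 270 x 310 x 254 mm, fixed. Origin on the worktop under it; x points to its back, y to its left seen from the front (the front faces -x), z up. Its 36 mm high plinth ends in front at x = -115 mm.
- shield_edge (a point): Middle of the lower front edge of the amber shield that juts out over the whole front (cabinet x = -132, y = 0, z = 209 mm; it slopes up from there to the roof at x = -55, z = 245). It overhangs the bolt and the stage's pull: nothing can come at these from straight above. Lean the tool back 30 to 40 degrees, wrist towards the front, fingers pointing in under the shield.
- bolt (a joint): Travel in m of the steel guard bolt along the cabinet's +y: 0 = shot (its 10 mm rod sits in the keeper on the stage and holds it shut), 0.031 = end stop. A light spring (1.2 N shut, 2.8 N open, plus 0.6 N friction) drives it back to 0. With the handle down in the second notch the spring holds it at about 0.026.
- rod_axis (a point): Point on the bolt rod's axis, level with the first notch: cabinet x = -100, y = 95, z = 66 mm; the rod runs along y. A fixed steel plate 11 to 15 mm in front of the axis, top edge 3 mm above it, has two notches 13 mm wide for the 7 mm thick handle arm: at bolt travel 0 and at travel 0.029.
- bolt_handle (a joint): Angle in rad of the bolt's handle about the rod axis: 0 = down in a notch (the arm points to the front, 15 degrees below level), positive = lifted; it clears the plate between the notches from about 0.95 rad and stops at 1.35. Weight and a weak spring (under 0.1 N m) let it fall when released.
- bolt_grip_mid (a point): Centre of the red cross grip at the end of the bolt handle: a cylinder of 16 mm diameter, 22 mm long, lying along the cabinet's y, flat ends, revolving freely on its own axis, 55 mm from the rod axis; at cabinet x = -153, y = 95, z = 52 mm when the bolt is shut and the handle down. Pinch it by its two ends, along the cabinet's y. Axes: those of the handle.
- stage (a joint): Travel in m of the loading stage towards the front (cabinet -x): 0 = in, 0.19 = end stop, fully out. It moves with about 4 N of friction once the bolt is drawn.
- stage_pull (a point): Centre of the grey pull in front of the stage: a rounded block 14 mm (x) by 20 mm (y) by 24 mm high on a 9 mm stem, 34 mm in front of the stage's lip; 38 mm above the worktop. Pinch it across its 20 mm width and pull towards the cabinet's -x.
- forceps_outline (a point): Centre of the painted narrow outline (33 x 154 mm, tapered ends) on the stage, on its top face (47 mm above the worktop, aluminium, 140 x 200 mm). Its axes are the cabinet's; the long side runs along y. It moves with the stage.
- lid_outline (a point): Centre of the painted wide outline (66 x 154 mm) on the stage's top face, 66 mm behind the narrow one; long side along y. It moves with the stage.
- forceps_mid (a point): Centre of the loose steel forceps, lying flat: 16 mm wide (x), 137 mm long (y), 9 mm high, 22 g; the centre is 4.5 mm above its support. Grasp across the width.
- trough_lid_mid (a point): Centre of the loose white reagent-trough lid, lying open side down: 50 mm wide (x), 138 mm long (y), 32 mm high, 70 g, the sides taper to 46 mm at the top; the centre is 16 mm above its support. Grasp across the width.
- wipe_tub: Bystander: tub of wipes with blue lid, 68 mm diameter, 124 mm high, loose; origin at its underside.
- tape_roll: Bystander: roll of green tape lying flat, 66 mm diameter, 19 mm high, loose; origin at its underside.
- tube_carton: Bystander: small open folding carton, 80 x 79 x 110 mm with flaps, loose; origin at its underside.
- marker: Bystander: blue and white marker pen, 132 x 12 x 13 mm, loose; origin at its underside.

How it is judged:
On the way, in this order (a step that is already met when the one before it is completed fails the run):
1. the bolt is drawn back with its handle down in the second notch (value of joint bolt above 0.022 m and value of joint bolt_handle below 0.25 rad), for 0.2 s.
2. the stage is drawn fully out (value of joint stage above 0.18 m), for 0.2 s.
At the end, for the whole second after the job is handed in: The bolt is drawn (travel over 22 mm) with its handle down in the second notch (under 0.25 rad), the stage is out at least 165 mm, and forceps and trough lid lie flat on it (tilt under 0.12 rad), each centred on its outline within 10 mm across and 11 mm along, and along it within 0.16 rad (all of step 1 and value of joint stage above 0.165 m and x of forceps_mid in the frame of forceps_outline between -0.01 and 0.01 m and y of forceps_mid in the frame of forceps_outline between -0.011 and 0.011 m and z of forceps_mid in the frame of forceps_outline between 0.001 and 0.009 m and angle between the y axis of forceps_mid and the y axis of forceps_outline, either way round below 0.16 rad and angle between each of forceps_mid, trough_lid_mid's own z axis and vertical below 0.12 rad and x of trough_lid_mid in the frame of lid_outline between -0.01 and 0.01 m and y of trough_lid_mid in the frame of lid_outline between -0.011 and 0.011 m and z of trough_lid_mid in the frame of lid_outline between 0.011 and 0.021 m and angle between the y axis of trough_lid_mid and the y axis of lid_outline, either way round below 0.16 rad); the robot touches nothing.
It fails at once if a bystander is shifted more than 30 mm (distance of any of wipe_tub, tape_roll, tube_carton, marker from where it was at the start of the episode above 0.03 m).
It also fails if it takes over 69 s, if anything falls off the work surface, if the arm or the gripper's body presses on something with over 40 N, if the wrist force passes 120 N, or if a joint passes its speed limit or range.

## Robot

A 7-joint arm with a two-finger parallel gripper is mounted at the origin on a cart in front of the work surface, level with it; the furniture and walls round the work are solid. World frame = base frame: x ahead of the robot, y to its left, z up, the work surface at z = 0. Lengths are in m, angles in rad, forces in N, time in s.
With the tool pointing down it reaches from about 0.425 to 0.925 m from the base axis. Payload 6.8 kg.
Tool frame: the origin (TCP) lies on the centre line of the jaws, within the pads' length; the fingertips stand 19 mm ahead of it and the grasp point (between the pads) is the TCP; z points along the fingers, y is the line along which they close (so a half turn about z gives the same grasp; the last joint's range is limited). The gripper opens to 85 mm and grips with 20 to 120 N. Pads are 22 mm wide; open, the fingers measure 114 mm over their backs; the gripper's body (76 mm by 85 mm) begins 54 mm behind the grasp point. The pads swing forward as they close: fully open they stand 13 mm farther back than shut.
Start: joints at [-1.28, 0.477, 0.022, 1.555, -0.011, 1.109, -0.083], TCP at [0.262, 0.622, 0.25] pointing down, gripper open.
Joint ranges: [-2.96, 2.96], [-0.34, 2.1], [-1.41, 1.46], [0.24, 2.44], [-1.37, 4.51], [0.17, 1.92], [-2.96, 2.96]. Speed limits (rad/s): [2.39, 2.39, 3.14, 3.14, 3.14, 3.14, 3.14].

## Interface

Orientations are given as a rotation vector (axis times angle).
In Python, from bench import r gives the robot as it stands. The module is installed in compiled form; this text tells all that it offers.
- The arm moves only by the tool arm_command, never from a script. Its argument "rows" is a list of rows, each an object of numbers: "fingers": the opening, from -1 (shut) to 1 (fully open); "x", "y", "z": the shift along the tool's x, y, z in m; "ax", "ay", "az": the turn, a rotation vector about the tool's x, y, z in degrees. In form: [{"fingers": .., "x": .., "y": .., "z": .., "ax": .., "ay": .., "az": ..}, ...]. A call has 1 to 10 rows; each row shifts and turns the commanded pose from where the row before left it, along the tool's axes as they then stand; what a row does not reach is not made up. A row lasts 1/12 s, in which the tool goes at most 41.7 mm and 7.16 degrees, less where a joint would pass 70% of its speed; a pose out of reach is approached as far as the arm can. A call is refused whole if a number of a shift passes 0.0417 or a number of a turn 7.16, either way. A call with a gripper value outside its range is refused whole. The fingers move at their own pace and stop on an object; "grip_force" is the grip in N (left out, the last holds). Time passes only in rows, so rows that do not move let the fingers close. It gives the time, the measured TCP pose, the force, the opening and the grip force at its end, in the units of the state.
- r.get_obs(): the state, without advancing time (a new reading comes with each control period).
- r.grab_frame(name): name is "side" or "top"; returns a dict with "frame" (384x512x3 uint8, red, green, blue), "depth" (384x512 float32, m along the optical axis (not along the pixel's ray), 0 where there is no reading), "K" (3x3 intrinsics, pixels), "world_from_camera" (4x4, takes a point from camera to world coordinates). Camera axes: x right, y down, z forward; pixel columns grow to the right and rows downward; lengths in m; the calibration is good to about 2 mm. A picture is of the moment at which its call begins.
- r.hand_in(): hands the job in; it is judged then, once.
The state is a dict: "clock": time; "joints": joint angles; "qvel": joint speeds; "tau": joint torques, N m; "tcp_pos": TCP position; "orientation": TCP orientation; "contact_force": force on the tool from outside, world axes, zero at the start; "moment": the same for the moment, N m; "grip_width": finger opening in m; "gripper_force": force on a finger pad.
Only numpy, scipy, OpenCV 4.12 (cv2) and the standard library are available. Lean on these libraries where they do the work, as an engineer would, in place of code of your own. Each camera call takes 0.05 s, during which the arm holds its last target. There are 200 camera calls.

## Working session

There is one attempt and no reset: what is moved stays moved. The work goes in short steps, Python scripts to look and compute and a tool call to move; the robot and the scene stay as the last step left them, time stands still between calls to the robot, and variables do not carry over. Pictures are saved under pics/ and viewed, at most 10 in all, crops included, and the job is handed in when it is done.

Besides the shell and the picture viewer there is one more tool, called by a JSON object that holds its "fn" and its "kwargs". arm_command: Moves the arm, as the interface text tells. Its arguments: {"type":"object","properties":{"rows":{"type":"array"},"grip_force":{"type":"number"}},"required":["rows"]}

```bash
mkdir -p pics
python3 - <<'E'
from bench import r
import cv2,numpy as np
o=r.get_obs();print({k:np.round(v,3) for k,v in o.items()})
for n in("top","side"):
    f=r.grab_frame(n);np.savez(f"{n}0.npz",**f);cv2.imwrite(f"pics/{n}0.png",cv2.resize(f["frame"][:,:,::-1],(800,600)))
    print(n,f["K"].round(1).tolist(),f["world_from_camera"].round(3).tolist())
E
```

```text
{'clock': np.float64(0.0), 'joints': array([-1.28 ,  0.478,  0.022,  1.556, -0.012,  1.109, -0.083]), 'qvel': array([-0.001,  0.001, -0.001,  0.   ,  0.001, -0.001,  0.001]), 'tau': array([ 0.0000e+00, -5.9645e+01,  1.6080e+00, -2.8120e+01,  1.2000e-02,
        9.0000e-03, -0.0000e+00]), 'tcp_pos': array([0.262, 0.622, 0.249]), 'orientation': array([-6.220e-01, -3.079e+00,  3.000e-03]), 'contact_force': array([0.26 , 0.139, 0.787]), 'moment': array([ 0.009, -0.076, -0.016]), 'gripper_force': np.float64(0.0), 'grip_width': np.float64(0.085)}
top [[414.1, 0.0, 253.9], [0.0, 414.1, 187.8], [0.0, 0.0, 1.0]] [[-0.277, -0.776, 0.566, -0.274], [-0.961, 0.229, -0.157, 0.228], [-0.008, -0.587, -0.809, 1.318], [0.0, 0.0, 0.0, 1.0]]
side [[368.8, 0.0, 252.9], [0.0, 368.8, 193.2], [0.0, 0.0, 1.0]] [[-0.999, -0.034, 0.016, 0.551], [-0.032, 0.583, -0.812, 0.817], [0.018, -0.812, -0.584, 0.728], [0.0, 0.0, 0.0, 1.0]]
```

View pics/top0.png

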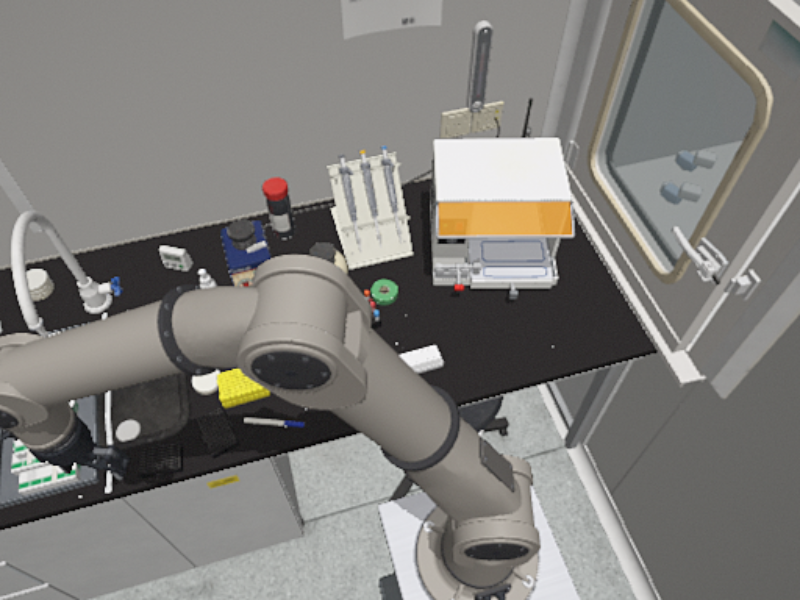

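View pics/side0.png

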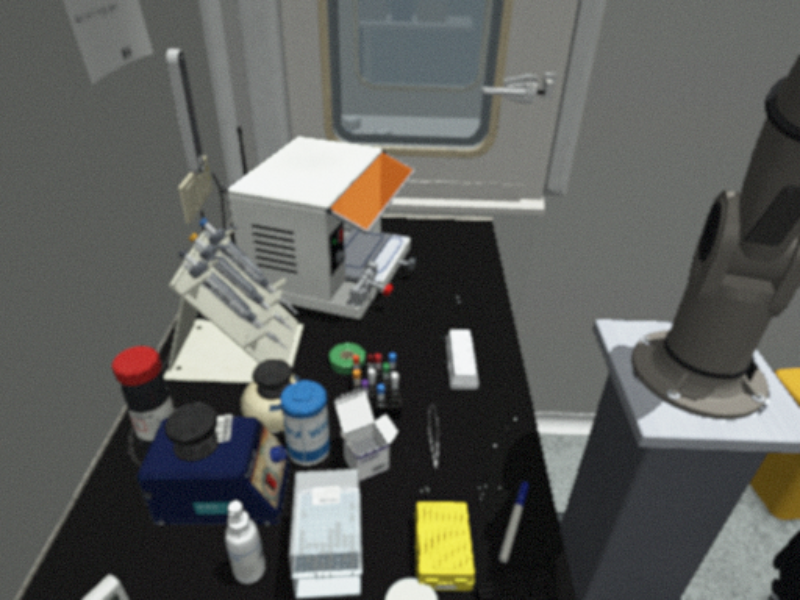

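Top view: cabinet far right, red grip at (458,287), pull at (513,293), lid at (420,360) of 800x600. Side view: grip (388,289), pull (408,265), lid (462,358), forceps (433,435), carton (365,440), marker (515,520); forceps and lid lie free on the bench between.

```bash
cat > h.py <<'E'
import numpy as np,cv2
def pts(f):
    K=f["K"];d=f["depth"];v,u=np.mgrid[:384,:512]
    c=np.stack([(u-K[0,2])/K[0,0]*d,(v-K[1,2])/K[1,1]*d,d],-1)
    M=f["world_from_camera"];p=c@M[:3,:3].T+M[:3,3];p[d<=0]=np.nan;return p
def ray(f,u,v,z):
    K=f["K"];M=f["world_from_camera"];d=M[:3,:3]@np.array([(u-K[0,2])/K[0,0],(v-K[1,2])/K[1,1],1])
    return M[:3,3]+d*(z-M[2,3])/d[2]
def rect(xy):
    (c,s,a)=cv2.minAreaRect(xy.astype(np.float32)*1000);return np.round(c,1),np.round(s,1),round(a,1)
def big(m,k=0):
    n,l,s,c=cv2.connectedComponentsWithStats(m.astype(np.uint8));i=1+np.argsort(-s[1:,4])[k];return l==i
E
python3 - <<'E'
from h import *
for n in("top","side"):
    f=dict(np.load(n+"0.npz"));p=pts(f);I=f["frame"].astype(int);hsv=cv2.cvtColor(f["frame"],cv2.COLOR_RGB2HSV)
    x,y,z=p[...,0],p[...,1],p[...,2]
    m=big((abs(z-.252)<.012)&(x>.5)&(y<-.0)&(I.min(-1)>130));print(n,"roof",m.sum(),rect(p[m][:,:2]),np.median(z[m]))
    m=big((hsv[...,0]>8)&(hsv[...,0]<22)&(hsv[...,1]>150)&(z>.15)&(y<0));q=p[m];print("shield",rect(q[:,:2]),q[:,2].min(),q[:,2].max())
    m=((hsv[...,0]<6)|(hsv[...,0]>174))&(hsv[...,1]>150)&(y<-.05)&(x>.3)&(x<.75)&(z<.12)
    m=big(m);vv,uu=np.nonzero(m);print("red",m.sum(),uu.mean(),vv.mean(),ray(f,uu.mean(),vv.mean(),.052),np.nanmedian(p[m],0))
    m=(I.min(-1)>110)&(z>.008)&(z<.05)&(x>.3)&(x<.6)&(y>-.2)&(y<.4)
    for k in range(4):
        try:
            b=big(m,k); 
            if b.sum()>25:print("white",b.sum(),rect(p[b][:,:2]),np.nanmax(z[b]))
        except Exception:pass
f=dict(np.load("side0.npz"));p=pts(f)
top=f["frame"]; cv2.imwrite("pics/crop1.png",np.hstack([cv2.resize(top[215:310,215:345,::-1],None,fx=3,fy=3,interpolation=2),cv2.resize(top[130:225,200:330,::-1],None,fx=3,fy=3,interpolation=2)]))
for u,v in((277,262),(280,280),(272,280)):print(p[v,u])
E
```

```text
top roof 3425 (array([ 755.8, -313.8]), array([311. , 218.8]), 73.5) 0.256093989401015
shield (array([ 619.2, -275.4]), array([296.5,  78.3]), 73.1) 0.21249482105975237 0.25233714284342623
red 25 293.16 183.64 [ 0.5887499  -0.16679958  0.052     ] [ 0.58589562 -0.16569861  0.05565748]
white 291 (array([440. , -24.8]), array([46.1, 95.2]), 0.9) 0.0403912297372635
white 68 (array([393.7, 348.9]), array([88. , 10.8]), 66.3) 0.020359226688555276
side roof 2715 (array([ 756.9, -310.4]), array([313.8, 210.9]), 73.6) 0.2544101865423868
shield (array([ 620.2, -278. ]), array([294.3,  70.7]), 73.8) 0.2136514293743308 0.2465877062944936
red 37 248.2972972972973 185.05405405405406 [ 0.58547724 -0.16760247  0.052     ] [ 0.58588197 -0.16364056  0.05352561]
white 539 (array([441.4,  -0.5]), array([ 48.7, 134.2]), 1.2) 0.03536098507118757
white 123 (array([393.6, 351. ]), array([86.7,  7.7]), 69.3) 0.013303184410662361
white 118 (array([584.3, 255.7]), array([36.7,  4.8]), 28.2) 0.049784555951030374
white 71 (array([591.5, 221.4]), array([36.9, 16.3]), 89.4) 0.04966762313574402
[0.49573921 0.12043548 0.00308552]
[ 4.89132904e-01  1.79688441e-01 -2.29072659e-05]
[5.09584222e-01 1.81092558e-01 4.52359288e-04]
```

View pics/crop1.png

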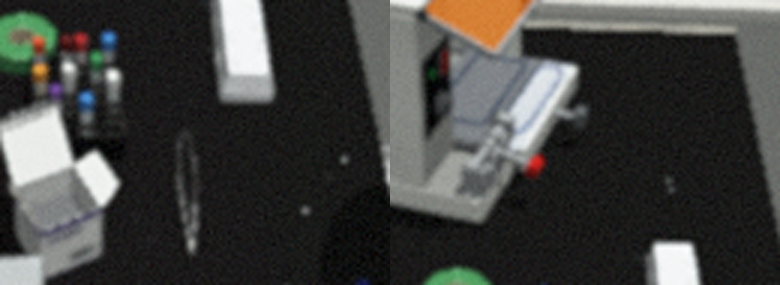

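```bash
cat >> h.py <<'E'
from scipy.spatial.transform import Rotation as R
YAW=np.radians(-16.5);XC=np.array([np.cos(YAW),np.sin(YAW),0]);YC=np.array([-XC[1],XC[0],0]);Z=np.array([0,0,1.])
ORG=.764*XC-.088*YC
def cab(x,y,z): return ORG+x*XC+y*YC+z*Z
def tool(yaw,lean): # y_t = level at angle yaw(rad)+90deg, fingers lean forward
    x=np.array([np.cos(yaw),np.sin(yaw),0]);y=np.array([-x[1],x[0],0]);z=-np.cos(lean)*Z+np.sin(lean)*x
    return R.from_matrix(np.stack([np.cross(y,z),y,z],1))
def plan(p0,r0,p1,r1,fing,step=.037,deg=6.8,n=None):
    d=p1-p0;w=(r0.inv()*r1).as_rotvec();N=n or max(1,int(np.ceil(max(np.linalg.norm(d)/step,np.degrees(np.linalg.norm(w))/deg))))
    dr=R.from_rotvec(w/N);cur=r0;s=[]
    for i in range(N):
        t=cur.inv().apply(d/N);a=np.degrees(w/N);s.append((t.round(4),a.round(1)));cur=cur*dr
    print("N",N)
    for t,a in s: print('{"fingers":%g,"x":%g,"y":%g,"z":%g,"ax":%g,"ay":%g,"az":%g}'%(fing,*t,*a),end=",")
    print()
def pose(o): return np.array(o["tcp_pos"]),R.from_rotvec(o["orientation"])
E
python3 - <<'E'
from h import *
from bench import r
p,q=pose(r.get_obs())
T=tool(YAW,np.radians(37));g=np.array([.587,-.167,.053])
W=g-.09*T.as_matrix()[:,2];W[2]=.25
print(cab(-.153,.095,.052),W,T.as_rotvec())
plan(p,q,W,T,.1)
E
```

```text
[ 0.58782697 -0.16682164  0.052     ] [ 0.53506711 -0.15161678  0.25      ] [ 0.35871181  2.4739923  -0.12002329]
N 23
{"fingers":0.1,"x":-0.024,"y":-0.0264,"z":0,"ax":-0.1,"ay":-1.6,"az":-0.3},{"fingers":0.1,"x":-0.0239,"y":-0.0265,"z":0.0007,"ax":-0.1,"ay":-1.6,"az":-0.3},{"fingers":0.1,"x":-0.0237,"y":-0.0266,"z":0.0013,"ax":-0.1,"ay":-1.6,"az":-0.3},{"fingers":0.1,"x":-0.0235,"y":-0.0267,"z":0.0019,"ax":-0.1,"ay":-1.6,"az":-0.3},{"fingers":0.1,"x":-0.0234,"y":-0.0268,"z":0.0025,"ax":-0.1,"ay":-1.6,"az":-0.3},{"fingers":0.1,"x":-0.0232,"y":-0.0269,"z":0.0031,"ax":-0.1,"ay":-1.6,"az":-0.3},{"fingers":0.1,"x":-0.0229,"y":-0.027,"z":0.0037,"ax":-0.1,"ay":-1.6,"az":-0.3},{"fingers":0.1,"x":-0.0227,"y":-0.0272,"z":0.0043,"ax":-0.1,"ay":-1.6,"az":-0.3},{"fingers":0.1,"x":-0.0224,"y":-0.0273,"z":0.0049,"ax":-0.1,"ay":-1.6,"az":-0.3},{"fingers":0.1,"x":-0.0222,"y":-0.0274,"z":0.0055,"ax":-0.1,"ay":-1.6,"az":-0.3},{"fingers":0.1,"x":-0.0219,"y":-0.0275,"z":0.0061,"ax":-0.1,"ay":-1.6,"az":-0.3},{"fingers":0.1,"x":-0.0216,"y":-0.0276,"z":0.0066,"ax":-0.1,"ay":-1.6,"az":-0.3},{"fingers":0.1,"
[... 173 characters left out ...]
"y":-0.0279,"z":0.0083,"ax":-0.1,"ay":-1.6,"az":-0.3},{"fingers":0.1,"x":-0.0202,"y":-0.028,"z":0.0088,"ax":-0.1,"ay":-1.6,"az":-0.3},{"fingers":0.1,"x":-0.0198,"y":-0.0281,"z":0.0093,"ax":-0.1,"ay":-1.6,"az":-0.3},{"fingers":0.1,"x":-0.0194,"y":-0.0282,"z":0.0098,"ax":-0.1,"ay":-1.6,"az":-0.3},{"fingers":0.1,"x":-0.019,"y":-0.0284,"z":0.0103,"ax":-0.1,"ay":-1.6,"az":-0.3},{"fingers":0.1,"x":-0.0186,"y":-0.0285,"z":0.0108,"ax":-0.1,"ay":-1.6,"az":-0.3},{"fingers":0.1,"x":-0.0181,"y":-0.0286,"z":0.0113,"ax":-0.1,"ay":-1.6,"az":-0.3},{"fingers":0.1,"x":-0.0177,"y":-0.0287,"z":0.0117,"ax":-0.1,"ay":-1.6,"az":-0.3},{"fingers":0.1,"x":-0.0172,"y":-0.0288,"z":0.0121,"ax":-0.1,"ay":-1.6,"az":-0.3},
```

{"fn": "arm_command", "kwargs": {"rows": [{"fingers": 0.1, "x": -0.024, "y": -0.027, "z": 0, "az": -0.6}, {"fingers": 0.1, "x": -0.024, "y": -0.027, "z": 0, "az": -0.6}, {"fingers": 0.1, "x": -0.024, "y": -0.027, "z": 0, "az": -0.6}, {"fingers": 0.1, "x": -0.024, "y": -0.027, "z": 0, "az": -0.6}, {"fingers": 0.1, "x": -0.024, "y": -0.027, "z": 0, "az": -0.6}, {"fingers": 0.1, "x": -0.024, "y": -0.027, "z": 0, "az": -0.6}, {"fingers": 0.1, "x": -0.024, "y": -0.027, "z": 0, "az": -0.6}, {"fingers": 0.1, "x": -0.024, "y": -0.027, "z": 0, "az": -0.6}, {"fingers": 0.1, "x": -0.024, "y": -0.027, "z": 0, "az": -0.6}, {"fingers": 0.1, "x": -0.024, "y": -0.027, "z": 0, "az": -0.6}], "grip_force": 40}}

```text
validation failed for argument at $.ro...
```

Run:
```python
from h import *
from bench import r
o=r.get_obs();p,q=pose(o);print(p,o["joints"].round(2),o["grip_width"])
T=tool(YAW,np.radians(37));W=np.array([.535,-.152,.25])
print(np.degrees((q.inv()*tool(YAW,0)).as_rotvec()), q.inv().apply(W-p))
f=r.grab_frame("top");np.savez("top1.npz",**f);g=r.grab_frame("side");np.savez("side1.npz",**g)
cv2.imwrite("pics/t1.png",np.hstack([cv2.resize(f["frame"][125:215,230:370,::-1],None,fx=4,fy=4,interpolation=2)]))
```

```text
[0.2619028  0.62155509 0.24942641] [-1.28  0.48  0.02  1.56 -0.01  1.11 -0.08] 0.08586199288797705
[-9.65232243e-02  1.13991770e-03 -6.34606679e+00] [-5.52011009e-01 -6.06838924e-01  5.08367898e-04]
```

All fields are required in each row.

{"fn": "arm_command", "kwargs": {"rows": [{"fingers": 0.1, "x": -0.024, "y": -0.027, "z": 0, "ax": 0, "ay": 0, "az": -0.6}, {"fingers": 0.1, "x": -0.024, "y": -0.027, "z": 0, "ax": 0, "ay": 0, "az": -0.6}, {"fingers": 0.1, "x": -0.024, "y": -0.027, "z": 0, "ax": 0, "ay": 0, "az": -0.6}, {"fingers": 0.1, "x": -0.024, "y": -0.027, "z": 0, "ax": 0, "ay": 0, "az": -0.6}, {"fingers": 0.1, "x": -0.024, "y": -0.027, "z": 0, "ax": 0, "ay": 0, "az": -0.6}, {"fingers": 0.1, "x": -0.024, "y": -0.027, "z": 0, "ax": 0, "ay": 0, "az": -0.6}, {"fingers": 0.1, "x": -0.024, "y": -0.027, "z": 0, "ax": 0, "ay": 0, "az": -0.6}, {"fingers": 0.1, "x": -0.024, "y": -0.027, "z": 0, "ax": 0, "ay": 0, "az": -0.6}, {"fingers": 0.1, "x": -0.024, "y": -0.027, "z": 0, "ax": 0, "ay": 0, "az": -0.6}, {"fingers": 0.1, "x": -0.024, "y": -0.027, "z": 0, "ax": 0, "ay": 0, "az": -0.6}], "grip_force": 40}}

```text
clock: 1.03
tcp_pos: [0.3946, 0.2843, 0.2504]
orientation: [-0.459, -3.108, -0.0]
contact_force: [0.6, 0.7, -0.0]
grip_width: 0.047
gripper_force: 0.0
```

Run:
```python
from h import *
from bench import r
o=r.get_obs();p,q=pose(o);print(p,o["joints"].round(2),o["grip_width"])
W=np.array([.535,-.152,.25])
print(np.degrees((q.inv()*tool(YAW,0)).as_rotvec()), q.inv().apply(W-p))
```

```text
[0.39457738 0.28426813 0.25035483] [-0.87  0.16  0.13  2.   -0.03  0.98  0.55] 0.047043851417013935
[ 0.01028319 -0.00260007 -0.30618296] [-2.60565375e-01 -3.77033328e-01  2.75261662e-04]
```

{"fn": "arm_command", "kwargs": {"rows": [{"fingers": 0.1, "x": -0.022, "y": -0.033, "z": 0, "ax": 0, "ay": 0, "az": 0}, {"fingers": 0.1, "x": -0.022, "y": -0.033, "z": 0, "ax": 0, "ay": 0, "az": 0}, {"fingers": 0.1, "x": -0.022, "y": -0.033, "z": 0, "ax": 0, "ay": 0, "az": 0}, {"fingers": 0.1, "x": -0.022, "y": -0.033, "z": 0, "ax": 0, "ay": 0, "az": 0}, {"fingers": 0.1, "x": -0.022, "y": -0.033, "z": 0, "ax": 0, "ay": 0, "az": 0}, {"fingers": 0.1, "x": -0.022, "y": -0.033, "z": 0, "ax": 0, "ay": 0, "az": 0}, {"fingers": 0.1, "x": -0.022, "y": -0.033, "z": 0, "ax": 0, "ay": 0, "az": 0}, {"fingers": 0.1, "x": -0.022, "y": -0.033, "z": 0, "ax": 0, "ay": 0, "az": 0}, {"fingers": 0.1, "x": -0.022, "y": -0.033, "z": 0, "ax": 0, "ay": 0, "az": 0}, {"fingers": 0.1, "x": -0.022, "y": -0.033, "z": 0, "ax": 0, "ay": 0, "az": 0}]}}

```text
clock: 1.87
tcp_pos: [0.5094, -0.0955, 0.2505]
orientation: [0.46, 3.107, 0.0]
contact_force: [0.2, 0.3, 0.4]
grip_width: 0.0469
gripper_force: 0.0
```

{"fn": "arm_command", "kwargs": {"rows": [{"fingers": 0.1, "x": -0.007, "y": -0.008, "z": 0, "ax": 0, "ay": -6.2, "az": 0}, {"fingers": 0.1, "x": -0.007, "y": -0.008, "z": 0, "ax": 0, "ay": -6.2, "az": 0}, {"fingers": 0.1, "x": -0.007, "y": -0.008, "z": 0, "ax": 0, "ay": -6.2, "az": 0}, {"fingers": 0.1, "x": -0.007, "y": -0.008, "z": 0, "ax": 0, "ay": -6.2, "az": 0}, {"fingers": 0.1, "x": -0.007, "y": -0.008, "z": 0, "ax": 0, "ay": -6.2, "az": 0}, {"fingers": 0.1, "x": -0.007, "y": -0.008, "z": 0, "ax": 0, "ay": -6.2, "az": 0}]}}

```text
clock: 2.37
tcp_pos: [0.5311, -0.1503, 0.2599]
orientation: [0.376, 2.502, -0.124]
contact_force: [-0.1, -2.2, -0.5]
grip_width: 0.0472
gripper_force: 0.0
```

Run:
```python
from h import *
from bench import r
o=r.get_obs();p,q=pose(o);print(o["clock"],p,o["joints"].round(2),o["grip_width"])
T=tool(YAW,np.radians(37))
print(np.degrees((q.inv()*T).as_rotvec()), q.inv().apply(np.array([.587,-.167,.053])-p))
f=r.grab_frame("top");np.savez("top1.npz",**f);g=r.grab_frame("side");np.savez("side1.npz",**g)
for n,f in(("top",f),("side",g)):
    hsv=cv2.cvtColor(f["frame"],cv2.COLOR_RGB2HSV);P=pts(f);m=((hsv[...,0]<6)|(hsv[...,0]>174))&(hsv[...,1]>130)&(P[...,1]<-.05)&(P[...,0]>.3)&(P[...,0]<.75)&(P[...,2]<.12)
    if m.any(): v,u=np.nonzero(big(m));print(n,len(u),ray(f,u.mean(),v.mean(),.052))
cv2.imwrite("pics/t1.png",np.vstack([cv2.resize(x["frame"][a:a+75,b:b+190,::-1],None,fx=4,fy=4,interpolation=2) for x,a,b in((f,0,0),(g,0,0))][:0]+[cv2.resize(np.load("top1.npz")["frame"][130:205,220:410,::-1],None,fx=4,fy=4,interpolation=2),cv2.resize(g["frame"][130:205,150:340,::-1],None,fx=4,fy=4,interpolation=2)]))
```

```text
2.3667 [ 0.53108399 -0.15029185  0.25987656] [-0.39  0.01  0.5   2.3   0.45  0.25  0.97] 0.0471916811031776
[-0.53841131 -1.69856081 -0.3960629 ] [0.07192532 0.00123622 0.2025559 ]
top 29 [ 0.58808884 -0.16647943  0.052     ]
side 39 [ 0.58563668 -0.16628715  0.052     ]
```

View pics/t1.png

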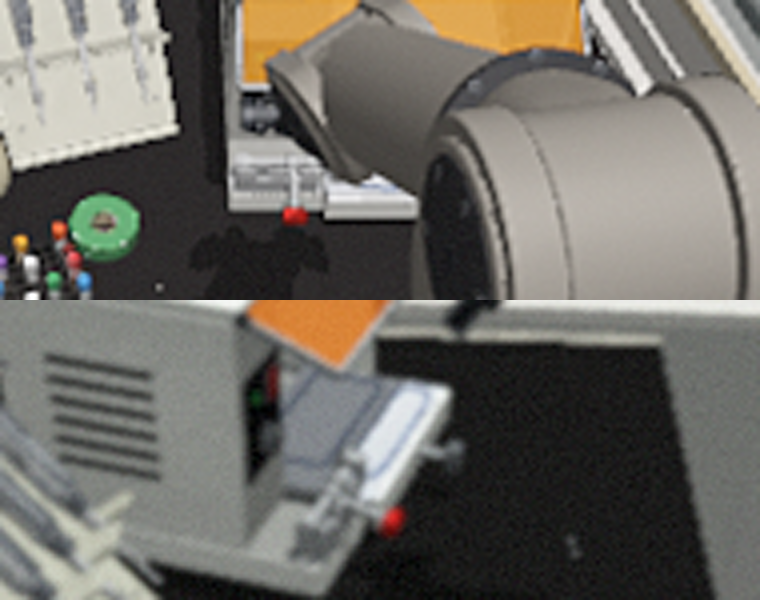

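{"fn": "arm_command", "kwargs": {"rows": [{"fingers": 0.1, "x": 0.0144, "y": 0, "z": 0.028, "ax": 0, "ay": 0, "az": 0}, {"fingers": 0.1, "x": 0.0144, "y": 0, "z": 0.028, "ax": 0, "ay": 0, "az": 0}, {"fingers": 0.1, "x": 0.0144, "y": 0, "z": 0.028, "ax": 0, "ay": 0, "az": 0}, {"fingers": 0.1, "x": 0.0144, "y": 0, "z": 0.028, "ax": 0, "ay": 0, "az": 0}, {"fingers": 0.1, "x": 0.0144, "y": 0, "z": 0.028, "ax": 0, "ay": 0, "az": 0}, {"fingers": 0.1, "x": 0, "y": 0, "z": 0, "ax": 0, "ay": 0, "az": 0}]}}

```text
clock: 2.97
tcp_pos: [0.5383, -0.1644, 0.1902]
orientation: [0.377, 2.518, -0.186]
contact_force: [-0.2, 0.6, -0.2]
grip_width: 0.0468
gripper_force: 0.0
```

```bash
cat > s.py <<'E'
from h import *
from bench import r
import sys
o=r.get_obs();p,q=pose(o);print(round(float(o["clock"]),2),p.round(4),o["joints"].round(2),o["grip_width"].round(4),o["contact_force"].round(1))
T=tool(YAW,np.radians(37));g=np.array([.587,-.1665,.053])
print("rot",np.degrees((q.inv()*T).as_rotvec()).round(1),"d", q.inv().apply(g-p).round(4),"cab",[round(float((p-ORG)@a),4) for a in(XC,YC,Z)])
E
python3 s.py
```

```text
Traceback (most recent call last):
  File "s.py", line 4, in <module>
    o=r.get_obs();p,q=pose(o);print(round(float(o["clock"]),2),p.round(4),o["joints"].round(2),o["grip_width"].round(4),o["contact_force"].round(1))
                                                                                               ^^^^^^^^^^^^^^^^^^^^^
AttributeError: 'float' object has no attribute 'round'
```

```bash
sed -i 's/o\["grip_width"\].round(4)/round(float(o["grip_width"]),4)/' s.py; python3 s.py
```

```text
2.97 [ 0.5383 -0.1644  0.1902] [ 0.16  0.18 -0.07  2.31  1.23  0.19  0.2 ] 0.0468 [-0.2  0.6 -0.2]
rot [-3.2 -2.4  0.5] d [0.0387 0.0198 0.1389] cab [-0.2012, 0.0833, 0.1902]
```

{"fn": "arm_command", "kwargs": {"rows": [{"fingers": 0.1, "x": 0, "y": 0, "z": 0, "ax": 4, "ay": 0, "az": 0}, {"fingers": 0.1, "x": 0, "y": 0, "z": 0, "ax": 4, "ay": -3, "az": 0}, {"fingers": 0.1, "x": 0, "y": 0, "z": 0, "ax": 0, "ay": -5, "az": 0}, {"fingers": 0.1, "x": 0, "y": 0, "z": 0, "ax": 0, "ay": -5, "az": 0}]}}

```text
clock: 3.3
tcp_pos: [0.5363, -0.1676, 0.191]
orientation: [0.398, 2.4, -0.368]
contact_force: [1.1, -1.4, -0.3]
grip_width: 0.0471
gripper_force: 0.0
```

```bash
python3 s.py
```

```text
3.3 [ 0.5363 -0.1676  0.191 ] [ 0.03  0.2  -0.05  2.38  1.79  0.4  -0.45] 0.0471 [ 1.1 -1.4 -0.3]
rot [-10.7   4.2   1.3] d [0.0538 0.0418 0.1303] cab [-0.2022, 0.0796, 0.191]
```

{"fn": "arm_command", "kwargs": {"rows": [{"fingers": 0.1, "x": 0.018, "y": 0.01, "z": 0.018, "ax": 0, "ay": 0, "az": 0}, {"fingers": 0.1, "x": 0.018, "y": 0.01, "z": 0.018, "ax": 0, "ay": 0, "az": 0}, {"fingers": 0.1, "x": 0.018, "y": 0.01, "z": 0.018, "ax": -4, "ay": 0, "az": 0.5}, {"fingers": 0.1, "x": 0, "y": 0.01, "z": 0.01, "ax": -4, "ay": 0, "az": 0.5}, {"fingers": 0.1, "x": 0, "y": 0, "z": 0, "ax": -2, "ay": 0, "az": 0}]}}

```text
clock: 3.72
tcp_pos: [0.5477, -0.1462, 0.1059]
orientation: [0.343, 2.408, -0.172]
contact_force: [0.8, -0.3, 0.3]
grip_width: 0.0467
gripper_force: 0.0
```

```bash
python3 s.py
```

```text
3.72 [ 0.5477 -0.1462  0.1059] [ 0.3   0.41 -0.29  2.4   2.48  0.46 -1.06] 0.0467 [ 0.8 -0.3  0.3]
rot [-1.7  4.   0.9] d [ 0.002  -0.0063  0.0686] cab [-0.1973, 0.1034, 0.1059]
```

{"fn": "arm_command", "kwargs": {"rows": [{"fingers": 0.1, "x": 0, "y": -0.006, "z": 0, "ax": -1.7, "ay": 2, "az": 0.9}, {"fingers": 0.1, "x": 0, "y": 0, "z": 0.02, "ax": 0, "ay": 0, "az": 0}, {"fingers": 0.1, "x": 0, "y": 0, "z": 0.02, "ax": 0, "ay": 0, "az": 0}, {"fingers": 0.1, "x": 0, "y": 0, "z": 0, "ax": 0, "ay": 0, "az": 0}]}}

```text
clock: 4.05
tcp_pos: [0.5715, -0.1613, 0.0757]
orientation: [0.358, 2.436, -0.13]
contact_force: [0.6, -0.2, -0.2]
grip_width: 0.0468
gripper_force: 0.0
```

```bash
python3 s.py
```

```text
4.05 [ 0.5715 -0.1613  0.0757] [ 0.37  0.5  -0.3   2.33  2.56  0.43 -1.08] 0.0468 [ 0.6 -0.2 -0.2]
rot [-0.2  2.2 -0.1] d [ 0.0017 -0.0004  0.0279] cab [-0.1702, 0.0956, 0.0757]
```

Well aligned; finish the approach and close.

{"fn": "arm_command", "kwargs": {"rows": [{"fingers": 0.1, "x": 0.001, "y": 0, "z": 0.014, "ax": 0, "ay": 0, "az": 0}, {"fingers": 0.1, "x": 0, "y": 0, "z": 0.013, "ax": 0, "ay": 0, "az": 0}, {"fingers": 0.1, "x": 0, "y": 0, "z": 0, "ax": 0, "ay": 0, "az": 0}, {"fingers": -0.6, "x": 0, "y": 0, "z": 0, "ax": 0, "ay": 0, "az": 0}, {"fingers": -0.6, "x": 0, "y": 0, "z": 0, "ax": 0, "ay": 0, "az": 0}, {"fingers": -0.6, "x": 0, "y": 0, "z": 0, "ax": 0, "ay": 0, "az": 0}, {"fingers": -0.6, "x": 0, "y": 0, "z": 0, "ax": 0, "ay": 0, "az": 0}, {"fingers": -0.6, "x": 0, "y": 0, "z": 0, "ax": 0, "ay": 0, "az": 0}]}}

```text
clock: 4.72
tcp_pos: [0.5845, -0.1635, 0.0555]
orientation: [0.355, 2.437, -0.124]
contact_force: [-1.6, -1.4, 2.0]
grip_width: 0.0208
gripper_force: 42.9
```

```bash
cat >> s.py <<'E'
print("grip",o["gripper_force"])
E
python3 s.py
python3 - <<'E'
from h import *
# arc steps for the grip, tool axes at lean 39.2
T=tool(YAW,np.radians(39.2)).as_matrix()
a=np.radians(-15)+np.linspace(0,1.15,9)
P=np.stack([-np.cos(a)*.055,np.sin(a)*.055],1)
for d in np.diff(P,axis=0):print((T.T@(d[0]*XC+d[1]*Z)).round(4),end=" ")
E
```

```text
4.72 [ 0.5845 -0.1635  0.0555] [ 0.38  0.56 -0.31  2.31  2.59  0.46 -1.1 ] 0.0208 [-1.6 -1.4  2. ]
rot [ 0.1  2.1 -0.1] d [-0.0009 -0.0021  0.004 ] cab [-0.1571, 0.0972, 0.0555]
grip 42.93522834777832
[-0.0037 -0.     -0.007 ] [-0.0047 -0.     -0.0063] [-0.0056  0.     -0.0056] [-0.0063  0.     -0.0048] [-0.0069  0.     -0.0038] [-0.0074  0.     -0.0028] [-0.0077 -0.     -0.0017] [-0.0079  0.     -0.0006]
```

{"fn": "arm_command", "kwargs": {"rows": [{"fingers": -0.6, "x": -0.0037, "y": 0, "z": -0.007, "ax": 0, "ay": 0, "az": 0}, {"fingers": -0.6, "x": -0.0047, "y": 0, "z": -0.0063, "ax": 0, "ay": 0, "az": 0}, {"fingers": -0.6, "x": -0.0056, "y": 0, "z": -0.0056, "ax": 0, "ay": 0, "az": 0}, {"fingers": -0.6, "x": -0.0063, "y": 0, "z": -0.0048, "ax": 0, "ay": 0, "az": 0}, {"fingers": -0.6, "x": -0.0069, "y": 0, "z": -0.0038, "ax": 0, "ay": 0, "az": 0}, {"fingers": -0.6, "x": -0.0074, "y": 0, "z": -0.0028, "ax": 0, "ay": 0, "az": 0}, {"fingers": -0.6, "x": -0.0077, "y": 0, "z": -0.0017, "ax": 0, "ay": 0, "az": 0}, {"fingers": -0.6, "x": -0.0079, "y": 0, "z": -0.0006, "ax": 0, "ay": 0, "az": 0}, {"fingers": -0.6, "x": 0, "y": 0, "z": 0, "ax": 0, "ay": 0, "az": 0}, {"fingers": -0.6, "x": 0, "y": 0, "z": 0, "ax": 0, "ay": 0, "az": 0}]}}

```text
clock: 5.55
tcp_pos: [0.6033, -0.1686, 0.1136]
orientation: [0.354, 2.435, -0.123]
contact_force: [-8.3, 0.2, 8.3]
grip_width: 0.0208
gripper_force: 43.9
```

```bash
python3 s.py
```

```text
5.55 [ 0.6033 -0.1686  0.1136] [ 0.3   0.44 -0.21  2.26  2.48  0.29 -1.01] 0.0208 [-8.3  0.2  8.3]
rot [ 0.1  2.3 -0.1] d [ 0.0509 -0.0027  0.0366] cab [-0.1377, 0.0976, 0.1136]
grip 43.896254897117615
```

{"fn": "arm_command", "kwargs": {"rows": [{"fingers": -0.6, "x": 0, "y": 0.006, "z": 0, "ax": 0, "ay": 0, "az": 0}, {"fingers": -0.6, "x": 0, "y": 0.006, "z": 0, "ax": 0, "ay": 0, "az": 0}, {"fingers": -0.6, "x": 0, "y": 0.006, "z": 0, "ax": 0, "ay": 0, "az": 0}, {"fingers": -0.6, "x": 0, "y": 0.006, "z": 0, "ax": 0, "ay": 0, "az": 0}, {"fingers": -0.6, "x": 0, "y": 0.005, "z": 0, "ax": 0, "ay": 0, "az": 0}, {"fingers": -0.6, "x": 0, "y": 0, "z": 0, "ax": 0, "ay": 0, "az": 0}, {"fingers": -0.6, "x": 0, "y": 0, "z": 0, "ax": 0, "ay": 0, "az": 0}]}}

```text
clock: 6.13
tcp_pos: [0.6108, -0.1403, 0.113]
orientation: [0.353, 2.436, -0.122]
contact_force: [-8.5, -0.1, 8.4]
grip_width: 0.021
gripper_force: 44.1
```

```bash
python3 s.py
```

```text
6.13 [ 0.6108 -0.1403  0.113 ] [ 0.21  0.44 -0.18  2.26  2.39  0.31 -0.99] 0.021 [-8.5 -0.1  8.4]
rot [ 0.1  2.2 -0. ] d [ 0.0498 -0.032   0.0367] cab [-0.1385, 0.127, 0.113]
grip 44.05833721160889
```

{"fn": "arm_command", "kwargs": {"rows": [{"fingers": -0.6, "x": 0.0079, "y": 0, "z": 0.0006, "ax": 0, "ay": 0, "az": 0}, {"fingers": -0.6, "x": 0.0077, "y": 0, "z": 0.0017, "ax": 0, "ay": 0, "az": 0}, {"fingers": -0.6, "x": 0.0074, "y": 0, "z": 0.0028, "ax": 0, "ay": 0, "az": 0}, {"fingers": -0.6, "x": 0.0069, "y": 0, "z": 0.0038, "ax": 0, "ay": 0, "az": 0}, {"fingers": -0.6, "x": 0.0063, "y": 0, "z": 0.0048, "ax": 0, "ay": 0, "az": 0}, {"fingers": -0.6, "x": 0.0056, "y": 0, "z": 0.0056, "ax": 0, "ay": 0, "az": 0}, {"fingers": -0.6, "x": 0.0047, "y": 0, "z": 0.0063, "ax": 0, "ay": 0, "az": 0}, {"fingers": -0.6, "x": 0.0037, "y": 0, "z": 0.007, "ax": 0, "ay": 0, "az": 0}, {"fingers": -0.6, "x": 0, "y": 0, "z": 0, "ax": 0, "ay": 0, "az": 0}, {"fingers": -0.6, "x": 0, "y": 0, "z": 0, "ax": 0, "ay": 0, "az": 0}]}}

```text
clock: 6.97
tcp_pos: [0.593, -0.1355, 0.0545]
orientation: [0.355, 2.437, -0.123]
contact_force: [-8.4, -0.1, 5.8]
grip_width: 0.021
gripper_force: 43.8
```

```bash
python3 s.py
```

```text
6.97 [ 0.593  -0.1355  0.0545] [ 0.29  0.56 -0.29  2.3   2.52  0.47 -1.1 ] 0.021 [-8.4 -0.1  5.8]
rot [ 0.1  2.1 -0.1] d [-0.0015 -0.0314  0.003 ] cab [-0.1569, 0.1265, 0.0545]
grip 43.84506404399872
```

Down. Release and back out along the tool axis, then look.

{"fn": "arm_command", "kwargs": {"rows": [{"fingers": 0.0, "x": 0, "y": 0, "z": 0, "ax": 0, "ay": 0, "az": 0}, {"fingers": 0.0, "x": 0, "y": 0, "z": 0, "ax": 0, "ay": 0, "az": 0}, {"fingers": 0.0, "x": 0, "y": 0, "z": 0, "ax": 0, "ay": 0, "az": 0}, {"fingers": 0.0, "x": 0, "y": 0, "z": -0.025, "ax": 0, "ay": 0, "az": 0}, {"fingers": 0.0, "x": 0, "y": 0, "z": -0.025, "ax": 0, "ay": 0, "az": 0}, {"fingers": 0.0, "x": 0.01, "y": 0, "z": -0.02, "ax": 0, "ay": 0, "az": 0}, {"fingers": 0.0, "x": 0, "y": 0, "z": 0, "ax": 0, "ay": 0, "az": 0}]}}

```text
clock: 7.55
tcp_pos: [0.5413, -0.1196, 0.1044]
orientation: [0.352, 2.437, -0.122]
contact_force: [-0.1, 0.2, -0.1]
grip_width: 0.0429
gripper_force: 0.0
```

```bash
python3 s.py
cat > look.py <<'E'
from h import *
from bench import r
import sys
k=sys.argv[1];f=r.grab_frame("top");g=r.grab_frame("side");np.savez(f"top{k}.npz",**f);np.savez(f"side{k}.npz",**g)
for n,F in(("top",f),("side",g)):
    hsv=cv2.cvtColor(F["frame"],cv2.COLOR_RGB2HSV);P=pts(F);m=((hsv[...,0]<6)|(hsv[...,0]>174))&(hsv[...,1]>130)&(P[...,1]<-.05)&(P[...,0]>.3)&(P[...,0]<.75)&(P[...,2]<.14)
    if m.any(): v,u=np.nonzero(big(m));c=ray(F,u.mean(),v.mean(),.052);print(n,len(u),c,"cab",(c-ORG)@XC,(c-ORG)@YC)
a,b,c,d=map(int,sys.argv[2:6]);cv2.imwrite(f"pics/l{k}.png",np.vstack([cv2.resize(F["frame"][y:y+85,x:x+190,::-1],None,fx=4,fy=4,interpolation=2)[:300] for F,y,x in((f,a,b),(g,c,d))]))
E
python3 look.py 2 130 220 130 150
```

```text
7.55 [ 0.5413 -0.1196  0.1044] [ 0.26  0.39 -0.28  2.41  2.44  0.42 -1.08] 0.0429 [-0.1  0.2 -0.1]
rot [0.2 2.2 0. ] d [-0.0118 -0.0322  0.0758] cab [-0.211, 0.127, 0.1044]
grip 0.0
top 1 [ 0.7277167  -0.21901479  0.052     ] cab -0.0040473020172908354 0.08468700274568805
side 46 [ 0.59329714 -0.14341739  0.052     ] cab -0.15440225393332 0.118994069535256
```

View pics/l2.png

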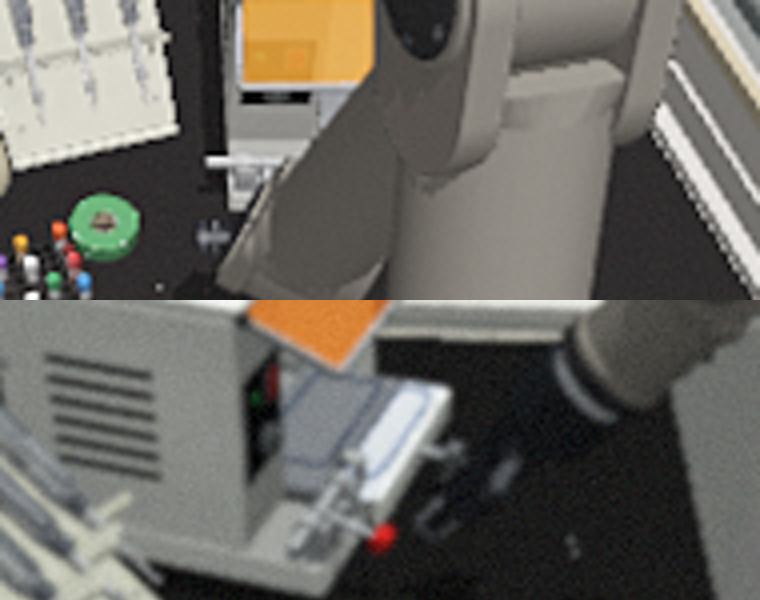

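The grip sits at cabinet y = 119 mm, x = -154 mm: bolt drawn ~26 mm and handle down. Pull visible in side crop at (450,452).

Run:
```python
from h import *
for n,us in(("top0",range(318,340)),("side0",range(250,275))):
    f=dict(np.load(n+".npz"));P=pts(f)-ORG;c=np.stack([P@XC,P@YC,P[...,2]],-1)
    m=(c[...,0]<-.125)&(c[...,0]>-.2)&(c[...,1]<.06)&(c[...,1]>-.12)&(c[...,2]>.015)&(c[...,2]<.1)
    m=big(m);v,u=np.nonzero(m);q=c[m];print(n,len(q),u.mean(),v.mean(),np.median(q,0),q.min(0),q.max(0))
    C=ray(f,u.mean(),v.mean(),.04)-ORG;print(C@XC,C@YC)
```

```text
top0 251 325.2589641434263 181.77689243027888 [-0.12906131 -0.03219855  0.04016513] [-0.17168922 -0.11880608  0.01992299] [-0.12511392  0.05955611  0.05738114]
-0.13414530326525165 -0.029848579833353407
side0 172 254.2093023255814 169.03488372093022 [-0.12950283 -0.03034808  0.04002156] [-0.17134781 -0.11884744  0.01737529] [-0.12511817  0.05640837  0.05015742]
-0.13671773630816977 -0.024260171682726588
```

Run:
```python
from h import *
for n in("top0","side0"):
    f=dict(np.load(n+".npz"));P=pts(f)-ORG;c=np.stack([P@XC,P@YC,P[...,2]],-1)
    m=(c[...,0]<-.1)&(c[...,0]>-.2)&(c[...,1]<.06)&(c[...,1]>-.16)&(c[...,2]>.03)&(c[...,2]<.06);q=c[m];print(n,"lip y",np.percentile(q[:,1],[0,2,98,100]),"x",np.percentile(q[:,0],[0,1,5,20,50]))
    m=big((c[...,0]<-.14)&(c[...,0]>-.2)&(c[...,1]<.06)&(c[...,1]>-.12)&(c[...,2]>.015)&(c[...,2]<.1))
    v,u=np.nonzero(m);q=c[m];print(len(q),u.mean(),v.mean(),np.median(q,0),q.min(0),q.max(0))
    C=ray(f,u.mean(),v.mean(),.04)-ORG;print(C@XC,C@YC)
```

```text
top0 lip y [-0.15334414 -0.14005983  0.0564285   0.05958754] x [-0.17168922 -0.17034084 -0.15962164 -0.12970604 -0.12247003]
36 327.6666666666667 186.91666666666666 [-0.16678783 -0.03510558  0.04656266] [-0.17168922 -0.04528135  0.03345708] [-0.1402377  -0.02608445  0.05738114]
-0.15862060524488333 -0.03670890882889691
side0 lip y [-0.13693677 -0.1301758   0.05776661  0.05977252] x [-0.17134781 -0.16967984 -0.16300687 -0.12968902 -0.12206218]
38 261.05263157894734 168.76315789473685 [-0.16221416 -0.03244056  0.04094665] [-0.17134781 -0.04367063  0.03027597] [-0.1400014  -0.02281979  0.05015742]
-0.15882253517273973 -0.03424124506261163
```

{"fn": "arm_command", "kwargs": {"rows": [{"fingers": 0.1, "x": 0, "y": -0.033, "z": 0, "ax": 0, "ay": 0, "az": 0}, {"fingers": 0.1, "x": 0, "y": -0.033, "z": 0, "ax": 0, "ay": 0, "az": 0}, {"fingers": 0.1, "x": 0, "y": -0.033, "z": 0, "ax": 0, "ay": 0, "az": 0}, {"fingers": 0.1, "x": 0, "y": -0.033, "z": 0, "ax": 0, "ay": 0, "az": 0}, {"fingers": 0.1, "x": 0, "y": -0.03, "z": 0, "ax": 0, "ay": 0, "az": 0}, {"fingers": 0.1, "x": 0, "y": 0, "z": 0, "ax": 0, "ay": 0, "az": 0}]}}

```text
clock: 8.15
tcp_pos: [0.4949, -0.2859, 0.1023]
orientation: [0.371, 2.434, -0.131]
contact_force: [-0.0, 0.1, 0.6]
grip_width: 0.0471
gripper_force: 0.0
```

```bash
sed -i 's/^T=tool.*/T=tool(YAW,np.radians(39));g=cab(-.163,-.035,.039)/' s.py; python3 s.py
```

```text
8.15 [ 0.4949 -0.2859  0.1023] [ 0.84  0.44 -0.42  2.36  3.    0.29 -1.21] 0.0471 [-0.   0.1  0.6]
rot [-0.5  0.2 -0.7] d [0.005  0.0111 0.0776] cab [-0.2083, -0.0456, 0.1023]
grip 0.0
```

{"fn": "arm_command", "kwargs": {"rows": [{"fingers": 0.1, "x": 0.005, "y": 0.011, "z": 0.0, "ax": 0, "ay": 0, "az": -0.7}, {"fingers": 0.1, "x": 0, "y": 0, "z": 0.025, "ax": 0, "ay": 0, "az": 0}, {"fingers": 0.1, "x": 0, "y": 0, "z": 0.025, "ax": 0, "ay": 0, "az": 0}, {"fingers": 0.1, "x": 0, "y": 0, "z": 0, "ax": 0, "ay": 0, "az": 0}]}}

```text
clock: 8.48
tcp_pos: [0.5296, -0.2738, 0.0581]
orientation: [0.34, 2.44, -0.126]
contact_force: [0.2, -0.7, -0.1]
grip_width: 0.0471
gripper_force: 0.0
```

```bash
python3 s.py
```

```text
8.48 [ 0.5296 -0.2738  0.0581] [ 0.74  0.56 -0.37  2.31  2.96  0.38 -1.17] 0.0471 [ 0.2 -0.7 -0.1]
rot [0.2 0.1 0.6] d [ 0.0001 -0.011   0.0245] cab [-0.1785, -0.0241, 0.0581]
grip 0.0
```

{"fn": "arm_command", "kwargs": {"rows": [{"fingers": 0.1, "x": 0, "y": -0.005, "z": 0, "ax": 0, "ay": 0, "az": 0}, {"fingers": 0.1, "x": 0, "y": -0.0055, "z": 0, "ax": 0, "ay": 0, "az": 0}, {"fingers": 0.1, "x": 0, "y": 0, "z": 0, "ax": 0, "ay": 0, "az": 0}, {"fingers": 0.1, "x": 0, "y": 0, "z": 0, "ax": 0, "ay": 0, "az": 0}]}}

```text
clock: 8.82
tcp_pos: [0.5234, -0.2844, 0.0616]
orientation: [0.341, 2.439, -0.129]
contact_force: [-0.1, 0.4, 1.3]
grip_width: 0.0473
gripper_force: 0.0
```

```bash
python3 s.py
```

```text
8.82 [ 0.5234 -0.2844  0.0616] [ 0.77  0.55 -0.38  2.31  2.98  0.37 -1.17] 0.0473 [-0.1  0.4  1.3]
rot [0.  0.2 0.6] d [0.     0.001  0.0291] cab [-0.1813, -0.0361, 0.0616]
grip 0.0
```

Aligned. Go in, close.

{"fn": "arm_command", "kwargs": {"rows": [{"fingers": 0.1, "x": 0, "y": 0.001, "z": 0.014, "ax": 0, "ay": 0, "az": 0}, {"fingers": 0.1, "x": 0, "y": 0, "z": 0.013, "ax": 0, "ay": 0, "az": 0}, {"fingers": 0.1, "x": 0, "y": 0, "z": 0, "ax": 0, "ay": 0, "az": 0}, {"fingers": -0.6, "x": 0, "y": 0, "z": 0, "ax": 0, "ay": 0, "az": 0}, {"fingers": -0.6, "x": 0, "y": 0, "z": 0, "ax": 0, "ay": 0, "az": 0}, {"fingers": -0.6, "x": 0, "y": 0, "z": 0, "ax": 0, "ay": 0, "az": 0}, {"fingers": -0.6, "x": 0, "y": 0, "z": 0, "ax": 0, "ay": 0, "az": 0}], "grip_force": 40}}

```text
clock: 9.4
tcp_pos: [0.5392, -0.2898, 0.0407]
orientation: [0.345, 2.438, -0.132]
contact_force: [-2.9, -4.6, 2.1]
grip_width: 0.0194
gripper_force: 39.6
```

```bash
python3 s.py
```

```text
9.4 [ 0.5392 -0.2898  0.0407] [ 0.75  0.61 -0.36  2.28  2.98  0.4  -1.16] 0.0194 [-2.9 -4.6  2.1]
rot [-0.1  0.2  0.5] d [-0.0003  0.0017  0.0024] cab [-0.1647, -0.0367, 0.0407]
grip 39.616579413414
```

{"fn": "arm_command", "kwargs": {"rows": [{"fingers": -0.6, "x": 0.004, "y": 0, "z": -0.003, "ax": 0, "ay": 0, "az": 0}, {"fingers": -0.6, "x": 0.0078, "y": 0, "z": -0.0063, "ax": 0, "ay": 0, "az": 0}, {"fingers": -0.6, "x": 0.0078, "y": 0, "z": -0.0063, "ax": 0, "ay": 0, "az": 0}, {"fingers": -0.6, "x": 0.0078, "y": 0, "z": -0.0063, "ax": 0, "ay": 0, "az": 0}, {"fingers": -0.6, "x": 0.0078, "y": 0, "z": -0.0063, "ax": 0, "ay": 0, "az": 0}, {"fingers": -0.6, "x": 0.0078, "y": 0, "z": -0.0063, "ax": 0, "ay": 0, "az": 0}, {"fingers": -0.6, "x": 0, "y": 0, "z": 0, "ax": 0, "ay": 0, "az": 0}]}}

```text
clock: 9.98
tcp_pos: [0.4857, -0.2742, 0.0406]
orientation: [0.344, 2.438, -0.133]
contact_force: [-5.9, -3.7, 7.6]
grip_width: 0.0196
gripper_force: 43.1
```

```bash
python3 s.py
```

```text
9.98 [ 0.4857 -0.2742  0.0406] [ 0.81  0.59 -0.4   2.39  3.02  0.48 -1.17] 0.0196 [-5.9 -3.7  7.6]
rot [-0.1  0.2  0.5] d [-0.0435  0.0017  0.0375] cab [-0.2204, -0.037, 0.0406]
grip 43.101401925086975
```

{"fn": "arm_command", "kwargs": {"rows": [{"fingers": 0.3, "x": 0, "y": 0, "z": 0, "ax": 0, "ay": 0, "az": 0}, {"fingers": 0.3, "x": 0, "y": 0, "z": 0, "ax": 0, "ay": 0, "az": 0}, {"fingers": 0.3, "x": 0, "y": 0, "z": 0, "ax": 0, "ay": 0, "az": 0}, {"fingers": 0.3, "x": -0.012, "y": 0, "z": -0.016, "ax": 0, "ay": 0, "az": 0}, {"fingers": 0.3, "x": -0.02, "y": 0, "z": -0.024, "ax": 0, "ay": 0, "az": 0}, {"fingers": 0.3, "x": -0.02, "y": 0, "z": -0.024, "ax": 0, "ay": 0, "az": 0}, {"fingers": 0.3, "x": -0.02, "y": 0, "z": -0.024, "ax": 0, "ay": 0, "az": 0}, {"fingers": 0.3, "x": 0, "y": 0, "z": 0, "ax": 0, "ay": 0, "az": 0}]}}

```text
clock: 10.65
tcp_pos: [0.4922, -0.2732, 0.1597]
orientation: [0.336, 2.423, -0.138]
contact_force: [0.2, -0.2, 0.2]
grip_width: 0.0553
gripper_force: 0.0
```

```bash
python3 s.py
```

```text
10.65 [ 0.4922 -0.2732  0.1597] [ 0.87  0.29 -0.46  2.36  3.05  0.17 -1.28] 0.0553 [ 0.2 -0.2  0.2]
rot [-0.2  1.1  0.8] d [3.840e-02 1.000e-04 1.255e-01] cab [-0.2145, -0.0342, 0.1597]
grip 0.0
```

{"fn": "arm_command", "kwargs": {"rows": [{"fingers": 0.3, "x": 0, "y": 0, "z": -0.01, "ax": 6, "ay": 0, "az": 0}, {"fingers": 0.3, "x": 0, "y": 0, "z": -0.01, "ax": 6, "ay": 2, "az": 0}, {"fingers": 0.3, "x": 0, "y": 0, "z": -0.01, "ax": 0, "ay": 5, "az": 0}, {"fingers": 0.3, "x": 0, "y": 0, "z": 0, "ax": 0, "ay": 6, "az": 0}, {"fingers": 0.3, "x": 0, "y": 0, "z": 0, "ax": 0, "ay": 6, "az": 0}, {"fingers": 0.3, "x": 0, "y": 0, "z": 0, "ax": 0, "ay": 6, "az": 0}, {"fingers": 0.3, "x": 0, "y": 0, "z": 0, "ax": -4, "ay": 6, "az": 0}, {"fingers": 0.3, "x": 0, "y": 0, "z": 0, "ax": -4, "ay": 5, "az": 0}, {"fingers": 0.3, "x": 0, "y": 0, "z": 0, "ax": -4, "ay": 2, "az": 0}]}}

```text
clock: 11.4
tcp_pos: [0.4821, -0.2961, 0.1521]
orientation: [0.397, 2.551, -0.253]
contact_force: [-0.8, -0.0, -0.5]
grip_width: 0.0553
gripper_force: 0.0
```

```bash
sed -i 's/^T=tool.*/T=tool(YAW,0);g=cab(-.219,-.0355,.043)/' s.py; python3 s.py
```

```text
11.4 [ 0.4821 -0.2961  0.1521] [ 0.91  0.31 -0.55  2.29  1.58  0.19  0.16] 0.0553 [-0.8 -0.  -0.5]
rot [-6.3 32.7 -1.1] d [0.0598 0.034  0.0879] cab [-0.2176, -0.059, 0.1521]
grip 0.0
```

{"fn": "arm_command", "kwargs": {"rows": [{"fingers": 0.3, "x": -0.005, "y": 0, "z": -0.01, "ax": 2, "ay": 6, "az": 0}, {"fingers": 0.3, "x": -0.005, "y": 0, "z": -0.01, "ax": 0, "ay": 6, "az": 0}, {"fingers": 0.3, "x": 0, "y": 0, "z": -0.01, "ax": 0, "ay": 6, "az": 0}, {"fingers": 0.3, "x": 0, "y": 0, "z": 0, "ax": 0, "ay": 6, "az": 0}, {"fingers": 0.3, "x": 0, "y": 0, "z": 0, "ax": -4, "ay": 6, "az": 0}, {"fingers": 0.3, "x": 0, "y": 0, "z": 0, "ax": -4, "ay": 3, "az": 0}, {"fingers": 0.3, "x": 0, "y": 0, "z": 0, "ax": 0, "ay": 0, "az": 0}]}}

```text
clock: 11.98
tcp_pos: [0.4798, -0.3172, 0.1634]
orientation: [0.479, 2.82, -0.132]
contact_force: [-0.2, -1.4, 0.0]
grip_width: 0.0552
gripper_force: 0.0
```

```bash
python3 s.py
```

```text
11.98 [ 0.4798 -0.3172  0.1634] [ 1.09  0.39 -0.74  2.05  0.55  0.56  1.23] 0.0552 [-0.2 -1.4  0. ]
rot [-2.9 16.6 -2.8] d [0.0411 0.0491 0.1113] cab [-0.2139, -0.0798, 0.1634]
grip 0.0
```

{"fn": "arm_command", "kwargs": {"rows": [{"fingers": 0.3, "x": 0, "y": 0.011, "z": 0, "ax": -1, "ay": 5.5, "az": -1}, {"fingers": 0.3, "x": 0, "y": 0.011, "z": 0, "ax": -1, "ay": 5.5, "az": -1}, {"fingers": 0.3, "x": 0, "y": 0.011, "z": 0, "ax": -1, "ay": 5.5, "az": -1}, {"fingers": 0.3, "x": 0, "y": 0.011, "z": 0.02, "ax": 0, "ay": 0, "az": 0}, {"fingers": 0.3, "x": 0, "y": 0, "z": 0.02, "ax": 0, "ay": 0, "az": 0}, {"fingers": 0.3, "x": 0, "y": 0, "z": 0, "ax": 0, "ay": 0, "az": 0}, {"fingers": 0.3, "x": 0, "y": 0, "z": 0, "ax": 0, "ay": 0, "az": 0}]}}

```text
clock: 12.57
tcp_pos: [0.4914, -0.2714, 0.1203]
orientation: [-0.437, -3.108, 0.007]
contact_force: [-0.3, -0.6, 0.9]
grip_width: 0.0554
gripper_force: 0.0
```

```bash
python3 s.py;  python3 look.py 3 130 220 130 150
```

```text
12.57 [ 0.4914 -0.2714  0.1203] [ 0.96  0.56 -0.75  1.9   0.5   0.87  1.25] 0.0554 [-0.3 -0.6  0.9]
rot [-0.3 -0.1  0.5] d [ 0.003  -0.0024  0.0773] cab [-0.2158, -0.0327, 0.1203]
grip 0.0
top 27 [ 0.5959424  -0.14320404  0.052     ] cab -0.15192652191637088 0.11994992488274585
side 55 [ 0.59319987 -0.14416467  0.052     ] cab -0.15428328218578305 0.11824992917826758
```

View pics/l3.png

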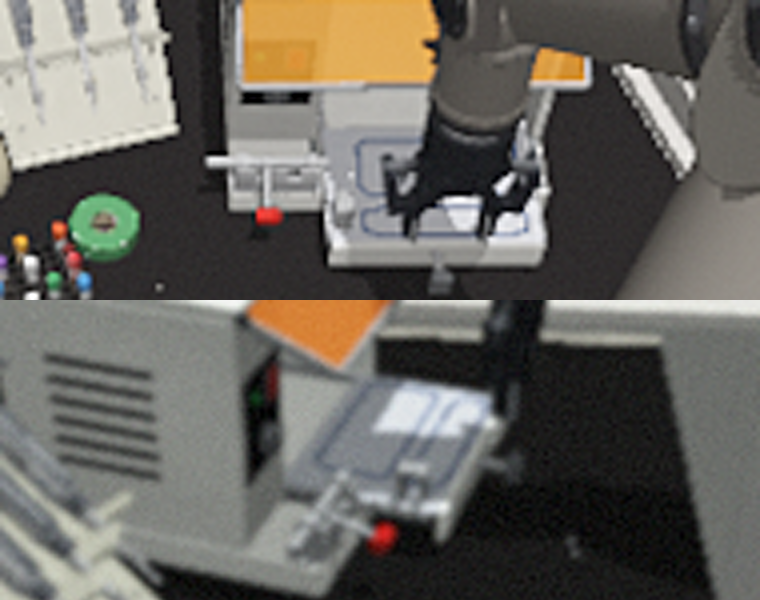

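Stage is out ~55 mm with its pull at top-crop (440,275); handle still down at (268,215).

{"fn": "arm_command", "kwargs": {"rows": [{"fingers": 0.3, "x": 0.003, "y": -0.002, "z": 0.026, "ax": 0, "ay": 0, "az": 0}, {"fingers": 0.3, "x": 0, "y": 0, "z": 0.026, "ax": 0, "ay": 0, "az": 0}, {"fingers": 0.3, "x": 0, "y": 0, "z": 0.025, "ax": 0, "ay": 0, "az": 0}, {"fingers": 0.3, "x": 0, "y": 0, "z": 0, "ax": 0, "ay": 0, "az": 0}, {"fingers": -0.6, "x": 0, "y": 0, "z": 0, "ax": 0, "ay": 0, "az": 0}, {"fingers": -0.6, "x": 0, "y": 0, "z": 0, "ax": 0, "ay": 0, "az": 0}, {"fingers": -0.6, "x": 0, "y": 0, "z": 0, "ax": 0, "ay": 0, "az": 0}, {"fingers": -0.6, "x": 0, "y": 0, "z": 0, "ax": 0, "ay": 0, "az": 0}]}}

```text
clock: 13.33
tcp_pos: [0.4899, -0.2755, 0.0468]
orientation: [0.44, 3.108, -0.009]
contact_force: [-1.7, -3.0, 4.9]
grip_width: 0.019
gripper_force: 40.0
```

```bash
python3 s.py
```

```text
13.33 [ 0.4899 -0.2755  0.0468] [ 0.91  0.66 -0.67  1.94  0.61  0.74  1.17] 0.019 [-1.7 -3.   4.9]
rot [-0.3  0.2  0.4] d [0.003  0.0015 0.0037] cab [-0.216, -0.037, 0.0468]
grip 40.03651142120361
```

{"fn": "arm_command", "kwargs": {"rows": [{"fingers": -0.6, "x": 0.008, "y": 0, "z": 0, "ax": 0, "ay": 0, "az": 0}, {"fingers": -0.6, "x": 0.015, "y": 0, "z": 0, "ax": 0, "ay": 0, "az": 0}, {"fingers": -0.6, "x": 0.016, "y": 0, "z": 0, "ax": 0, "ay": 0, "az": 0}, {"fingers": -0.6, "x": 0.016, "y": 0, "z": 0, "ax": 0, "ay": 0, "az": 0}, {"fingers": -0.6, "x": 0.016, "y": 0, "z": 0, "ax": 0, "ay": 0, "az": 0}, {"fingers": -0.6, "x": 0.016, "y": 0, "z": 0, "ax": 0, "ay": 0, "az": 0}, {"fingers": -0.6, "x": 0.016, "y": 0, "z": 0, "ax": 0, "ay": 0, "az": 0}, {"fingers": -0.6, "x": 0.015, "y": 0, "z": 0, "ax": 0, "ay": 0, "az": 0}, {"fingers": -0.6, "x": 0.008, "y": 0, "z": 0, "ax": 0, "ay": 0, "az": 0}, {"fingers": -0.6, "x": 0, "y": 0, "z": 0, "ax": 0, "ay": 0, "az": 0}]}}

```text
clock: 14.17
tcp_pos: [0.3682, -0.2401, 0.0467]
orientation: [0.44, 3.108, -0.01]
contact_force: [-4.3, -2.2, 14.2]
grip_width: 0.0189
gripper_force: 43.4
```

```bash
python3 s.py
```

```text
14.17 [ 0.3682 -0.2401  0.0467] [ 1.01  0.52 -0.69  2.22  0.62  0.59  1.15] 0.0189 [-4.3 -2.2 14.2]
rot [-0.3  0.2  0.4] d [-0.1238  0.0013  0.004 ] cab [-0.3428, -0.0376, 0.0467]
grip 43.40689837932587
```

{"fn": "arm_command", "kwargs": {"rows": [{"fingers": -0.6, "x": 0.004, "y": 0, "z": 0, "ax": 0, "ay": 0, "az": 0}, {"fingers": -0.6, "x": 0.003, "y": 0, "z": 0, "ax": 0, "ay": 0, "az": 0}, {"fingers": -0.6, "x": 0.002, "y": 0, "z": 0, "ax": 0, "ay": 0, "az": 0}, {"fingers": -0.6, "x": 0, "y": 0, "z": 0, "ax": 0, "ay": 0, "az": 0}]}}

```text
clock: 14.5
tcp_pos: [0.3619, -0.2382, 0.0467]
orientation: [0.439, 3.105, -0.01]
contact_force: [0.6, -4.4, 8.9]
grip_width: 0.0192
gripper_force: 42.5
```

```bash
python3 s.py
```

```text
14.5 [ 0.3619 -0.2382  0.0467] [ 1.02  0.51 -0.69  2.24  0.62  0.58  1.15] 0.0192 [ 0.6 -4.4  8.9]
rot [-0.3  0.4  0.4] d [-0.1303  0.0012  0.0045] cab [-0.3493, -0.0376, 0.0467]
grip 42.54714846611023
```

{"fn": "arm_command", "kwargs": {"rows": [{"fingers": 0.3, "x": 0, "y": 0, "z": 0, "ax": 0, "ay": 0, "az": 0}, {"fingers": 0.3, "x": 0, "y": 0, "z": 0, "ax": 0, "ay": 0, "az": 0}, {"fingers": 0.3, "x": 0, "y": 0, "z": 0, "ax": 0, "ay": 0, "az": 0}, {"fingers": 0.3, "x": 0, "y": 0, "z": -0.03, "ax": 0, "ay": 0, "az": 0}, {"fingers": 0.3, "x": 0, "y": 0, "z": -0.04, "ax": 0, "ay": 0, "az": 0}, {"fingers": 1, "x": -0.01, "y": 0.02, "z": -0.03, "ax": 0, "ay": 0, "az": 0}, {"fingers": 1, "x": -0.01, "y": 0.03, "z": -0.02, "ax": 0, "ay": 0, "az": 5}, {"fingers": 1, "x": -0.01, "y": 0.035, "z": 0, "ax": 0, "ay": 0, "az": 6}, {"fingers": 1, "x": 0, "y": 0.035, "z": 0, "ax": 0, "ay": 0, "az": 6.5}, {"fingers": 1, "x": 0, "y": 0.03, "z": 0, "ax": 0, "ay": 0, "az": 6.5}]}}

```text
clock: 15.33
tcp_pos: [0.4467, -0.1067, 0.1647]
orientation: [1.078, 2.95, -0.004]
contact_force: [0.2, -0.1, -0.5]
grip_width: 0.0852
gripper_force: 0.0
```

```bash
cat > s2.py <<'E'
from h import *
from bench import r
import sys
x,y,z,yaw=map(float,sys.argv[1:5]) # world target and direction (deg) of y_t
o=r.get_obs();p,q=pose(o);T=tool(np.radians(yaw-90),0)
print(round(float(o["clock"]),2),p.round(4),o["joints"].round(2),round(float(o["grip_width"]),4),o["contact_force"].round(1))
print("rot",np.degrees((q.inv()*T).as_rotvec()).round(1),"d now",q.inv().apply(np.array([x,y,z])-p).round(4),"d after rot",T.inv().apply(np.array([x,y,z])-p).round(4))
E
python3 s2.py .441 -.001 .25 1.2; python3 look.py 4 130 220 130 150
python3 - <<'E'
from h import *
f=dict(np.load("side4.npz"));cv2.imwrite("pics/stage4.png",cv2.resize(f["frame"][150:225,190:310,::-1],None,fx=6,fy=6,interpolation=2))
E
```

```text
15.33 [ 0.4467 -0.1067  0.1647] [ 0.8   0.34 -0.82  2.1   0.34  0.84  0.65] 0.0852 [ 0.2 -0.1 -0.5]
rot [-0.1  0.1 48.7] d now [ 0.0723  0.077  -0.0856] d after rot [ 0.1058 -0.0035 -0.0853]
top 1 [ 0.37194307 -0.22838207  0.052     ] cab -0.3425096351257923 -0.025339701483851302
side 49 [ 0.59424309 -0.14469737  0.052     ] cab -0.15313172464961225 0.11803545902960844
```

View pics/stage4.png

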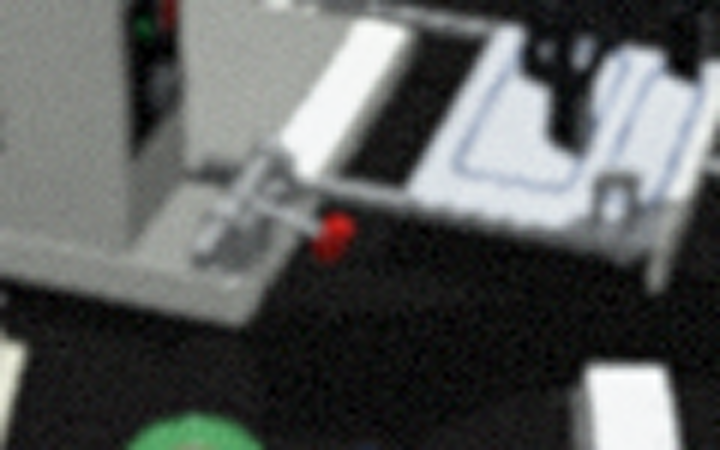

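{"fn": "arm_command", "kwargs": {"rows": [{"fingers": 1, "x": 0, "y": 0, "z": 0, "ax": 0, "ay": 0, "az": 6.9}, {"fingers": 1, "x": 0, "y": 0, "z": 0, "ax": 0, "ay": 0, "az": 6.9}, {"fingers": 1, "x": 0, "y": 0, "z": 0, "ax": 0, "ay": 0, "az": 6.9}, {"fingers": 1, "x": 0, "y": 0, "z": 0, "ax": 0, "ay": 0, "az": 7}, {"fingers": 1, "x": 0, "y": 0, "z": 0, "ax": 0, "ay": 0, "az": 7}, {"fingers": 1, "x": 0, "y": 0, "z": 0, "ax": 0, "ay": 0, "az": 7}, {"fingers": 1, "x": 0, "y": 0, "z": 0, "ax": 0, "ay": 0, "az": 7}, {"fingers": 1, "x": 0.036, "y": 0, "z": 0, "ax": 0, "ay": 0, "az": 0}, {"fingers": 1, "x": 0.036, "y": 0, "z": 0, "ax": 0, "ay": 0, "az": 0}, {"fingers": 1, "x": 0.034, "y": -0.003, "z": 0, "ax": 0, "ay": 0, "az": 0}]}}

```text
clock: 16.27
tcp_pos: [0.4402, -0.0021, 0.1638]
orientation: [2.193, 2.248, -0.004]
contact_force: [0.4, 0.5, -0.0]
grip_width: 0.0852
gripper_force: 0.0
```

```bash
python3 s2.py .441 -.001 .02 1.2
python3 - <<'E'
from h import *
# lid from side frame, keep precise; outlines on stage from side4
f=dict(np.load("side4.npz"));P=pts(f);I=f["frame"].astype(int)
for n in("side0","side4"):
    g=dict(np.load(n+".npz"));Pg=pts(g);m=big((g["frame"].min(-1)>150)&(Pg[...,2]>.022)&(Pg[...,2]<.05)&(Pg[...,0]>.35)&(Pg[...,0]<.55)&(abs(Pg[...,1])<.15));print("lid top",n,m.sum(),rect(Pg[m][:,:2]),np.median(Pg[m][:,2]))
c=np.stack([(P-ORG)@XC,(P-ORG)@YC,P[...,2]],-1)
m=(abs(c[...,2]-.047)<.008)&(c[...,0]<-.16)&(c[...,0]>-.36)&(c[...,1]<.08)&(c[...,1]>-.15)
q=c[m];print("stage",len(q),np.percentile(q[:,0],[1,99]),np.percentile(q[:,1],[1,99]),rect(q[:,:2]),np.median(q[:,2]))
b=m&(I[...,2]-I[...,0]>28)
q=c[b];print(len(q));print(np.histogram(q[:,0],bins=np.arange(-.36,-.15,.006)));print(np.histogram(q[:,1],bins=np.arange(-.14,.08,.01)))
E
```

```text
16.27 [ 0.4402 -0.0021  0.1638] [ 0.47  0.28 -0.69  2.14  0.25  0.8  -0.36] 0.0852 [ 0.4  0.5 -0. ]
rot [-0.1  0.1  0.2] d now [0.0014 0.001  0.1438] d after rot [0.0011 0.0008 0.1438]
lid top side0 400 (array([440.9,   0. ]), array([ 39.9, 126.2]), 1.2) 0.0318512448835796
lid top side4 404 (array([4.413e+02, 3.000e-01]), array([ 39.7, 125.8]), 1.8) 0.031804887468301124
stage 1195 [-0.35270639 -0.16785102] [-0.13265412  0.06776508] (array([-260.5,  -31.9]), array([208.3, 197.6]), 89.8) 0.04695603015494909
29
(array([0, 0, 0, 0, 0, 0, 0, 0, 5, 5, 0, 0, 0, 1, 4, 0, 1, 6, 0, 0, 0, 0,
       0, 0, 0, 0, 0, 2, 5, 0, 0, 0, 0, 0]), array([-0.36 , -0.354, -0.348, -0.342, -0.336, -0.33 , -0.324, -0.318,
       -0.312, -0.306, -0.3  , -0.294, -0.288, -0.282, -0.276, -0.27 ,
       -0.264, -0.258, -0.252, -0.246, -0.24 , -0.234, -0.228, -0.222,
       -0.216, -0.21 , -0.204, -0.198, -0.192, -0.186, -0.18 , -0.174,
       -0.168, -0.162, -0.156]))
(array([0, 1, 5, 0, 4, 2, 1, 3, 0, 1, 2, 3, 2, 1, 1, 2, 1, 0, 0, 0, 0, 0]), array([-1.40000000e-01, -1.30000000e-01, -1.20000000e-01, -1.10000000e-01,
       -1.00000000e-01, -9.00000000e-02, -8.00000000e-02, -7.00000000e-02,
       -6.00000000e-02, -5.00000000e-02, -4.00000000e-02, -3.00000000e-02,
       -2.00000000e-02, -1.00000000e-02,  1.11022302e-16,  1.00000000e-02,
        2.00000000e-02,  3.00000000e-02,  4.00000000e-02,  5.00000000e-02,
        6.00000000e-02,  7.00000000e-02,  8.00000000e-02]))
```

{"fn": "arm_command", "kwargs": {"rows": [{"fingers": 1, "x": 0.001, "y": 0.001, "z": 0.035, "ax": 0, "ay": 0, "az": 0}, {"fingers": 1, "x": 0, "y": 0, "z": 0.035, "ax": 0, "ay": 0, "az": 0}, {"fingers": 1, "x": 0, "y": 0, "z": 0.035, "ax": 0, "ay": 0, "az": 0}, {"fingers": 1, "x": 0, "y": 0, "z": 0.022, "ax": 0, "ay": 0, "az": 0}, {"fingers": 1, "x": 0, "y": 0, "z": 0.01, "ax": 0, "ay": 0, "az": 0}, {"fingers": 1, "x": 0, "y": 0, "z": 0, "ax": 0, "ay": 0, "az": 0}, {"fingers": -0.2, "x": 0, "y": 0, "z": 0, "ax": 0, "ay": 0, "az": 0}, {"fingers": -0.2, "x": 0, "y": 0, "z": 0, "ax": 0, "ay": 0, "az": 0}, {"fingers": -0.2, "x": 0, "y": 0, "z": 0, "ax": 0, "ay": 0, "az": 0}, {"fingers": -0.2, "x": 0, "y": 0, "z": 0, "ax": 0, "ay": 0, "az": 0}], "grip_force": 30}}

```text
clock: 17.1
tcp_pos: [0.4412, -0.0025, 0.0287]
orientation: [2.192, 2.247, -0.005]
contact_force: [-6.2, -1.5, 19.6]
grip_width: 0.0441
gripper_force: 47.5
```

```bash
python3 s2.py .441 -.001 .026 1.5;cat > st.py <<'E'
from h import *
from bench import r
import sys
for n in("side","top"):
    f=r.grab_frame(n);np.savez(f"{n}{sys.argv[1]}.npz",**f);P=pts(f);I=f["frame"].astype(int)
    c=np.stack([(P-ORG)@XC,(P-ORG)@YC,P[...,2]],-1)
    m=(abs(c[...,2]-.047)<.009)&(c[...,0]<-.16)&(c[...,0]>-.36)&(c[...,1]<.08)&(c[...,1]>-.15)
    q=c[m];print(n,"stage",len(q),np.percentile(q[:,0],[1,99]),np.percentile(q[:,1],[1,99]))
    # blue line pixels -> rays onto z=.047
    v,u=np.nonzero(m&(I[...,2]-I[...,0]>float(sys.argv[2])))
    q=np.array([ray(f,a,b,.047) for a,b in zip(u,v)])-ORG;X,Y=q@XC,q@YC
    print(len(X));print("x",np.histogram(X,bins=np.arange(-.34,-.17,.005))[0]);print("y",np.histogram(Y,bins=np.arange(-.14,.06,.005))[0])
    for lo,hi in((-.315,-.268),(-.265,-.185)):
        s=(X>lo)&(X<hi);print(lo,s.sum(),np.percentile(X[s],[3,97]),np.percentile(Y[s],[2,98]))
E
python3 st.py 5 24
```

```text
17.1 [ 0.4412 -0.0025  0.0287] [ 0.3   0.52 -0.52  2.23  0.54  0.52 -0.62] 0.0441 [-6.2 -1.5 19.6]
rot [-0.   0.2 -0.1] d now [ 0.0015 -0.0002  0.0027] d after rot [ 0.0015 -0.0002  0.0027]
side stage 793 [-0.35553465 -0.16494972] [-0.13288651  0.06791755]
39
x [ 0  0  0  0  0  0  0  0  0  0  0  0  0  0  0  1  5  1  0  0  0  1  0  0
  1  2  1  1  1 16  9  0  0]
y [0 0 4 2 0 1 0 1 1 0 1 2 1 0 2 1 0 1 0 0 1 0 1 0 2 1 1 1 2 3 1 4 2 3 0 0 0
 0 0]Traceback (most recent call last):
  File "st.py", line 14, in <module>
    s=(X>lo)&(X<hi);print(lo,s.sum(),np.percentile(X[s],[3,97]),np.percentile(Y[s],[2,98]))
                                     ~~~~~~~~~~~~~^^^^^^^^^^^^^
    return _quantile_unchecked(
        a, q, axis, out, overwrite_input, method, keepdims, weights)
    return _ureduce(a,
                    func=_quantile_ureduce_func,
    ...<5 lines>...
                    overwrite_input=overwrite_input,
                    method=method)
    r = func(a, **kwargs)
    result = _quantile(arr,
                       quantiles=q,
    ...<2 lines>...
                       out=out,
                       weights=wgt)
    slices_having_nans = np.isnan(arr[-1, ...])
                                  ~~~^^^^^^^^^
IndexError: index -1 is out of bounds for axis 0 with size 0
```

{"fn": "arm_command", "kwargs": {"rows": [{"fingers": -0.2, "x": 0, "y": 0, "z": -0.02, "ax": 0, "ay": 0, "az": 0}, {"fingers": -0.2, "x": 0, "y": 0, "z": -0.035, "ax": 0, "ay": 0, "az": 0}, {"fingers": -0.2, "x": 0, "y": 0, "z": -0.035, "ax": 0, "ay": 0, "az": 0}, {"fingers": -0.2, "x": 0, "y": 0, "z": -0.035, "ax": 0, "ay": 0, "az": 0}, {"fingers": -0.2, "x": 0.03, "y": 0, "z": -0.025, "ax": 0, "ay": 0, "az": 0}, {"fingers": -0.2, "x": 0, "y": 0, "z": 0, "ax": 0, "ay": 0, "az": 0}]}}

```text
clock: 17.65
tcp_pos: [0.4441, 0.0326, 0.1829]
orientation: [2.184, 2.247, 0.011]
contact_force: [0.1, 0.4, -1.1]
grip_width: 0.0441
gripper_force: 46.0
```

```bash
python3 s2.py .441 -.001 .026 1.5
cat > st.py <<'E'
from h import *
from bench import r
import sys
for n in("side","top"):
    f=r.grab_frame(n);np.savez(f"{n}{sys.argv[1]}.npz",**f)
    # rectify stage plane z=.047 : 1 px = 0.5 mm, cols = cab y (left=+), rows = cab x (top=back)
    K=f["K"];M=np.linalg.inv(f["world_from_camera"])
    X,Y=np.meshgrid(np.arange(-.16,-.36,-.0005),np.arange(.08,-.15,-.0005),indexing="ij")
    w=ORG+X[...,None]*XC+Y[...,None]*YC+.047*Z;c=w@M[:3,:3].T+M[:3,3];uv=c@K.T;uv=uv[...,:2]/uv[...,2:]
    im=cv2.remap(f["frame"],uv.astype(np.float32),None,cv2.INTER_LINEAR)
    cv2.imwrite(f"rect_{n}{sys.argv[1]}.png",im[:,:,::-1])
a=cv2.imread(f"rect_side{sys.argv[1]}.png");b=cv2.imread(f"rect_top{sys.argv[1]}.png");cv2.imwrite(f"pics/rect{sys.argv[1]}.png",np.hstack([a,b])[:, :800] if a.shape[1]*2>800 else np.hstack([a,b]))
print(a.shape)
E
python3 st.py 6
python3 - <<'E'
import cv2;a=cv2.imread("pics/rect6.png");print(a.shape);cv2.imwrite("pics/rect6b.png",cv2.resize(a,(800,int(a.shape[0]*800/a.shape[1]))))
E
```

```text
17.65 [0.4441 0.0326 0.1829] [ 0.44  0.26 -0.74  2.12  0.24  0.83 -0.42] 0.0441 [ 0.1  0.4 -1.1]
rot [0.6 0.1 0.1] d now [-0.0334 -0.0057  0.1569] d after rot [-0.0335 -0.0039  0.1569]
(400, 460, 3)
(400, 800, 3)
```

View pics/rect6b.png

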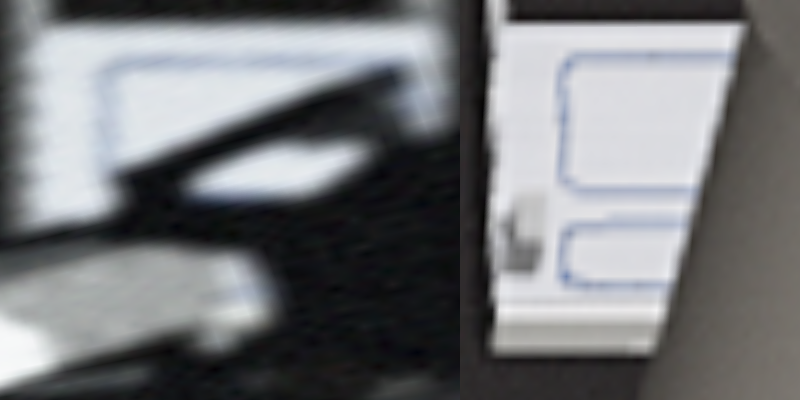

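Rectified view (0.5 mm/px): wide outline left line at col 562, rows 57–190; narrow outline rows ~218–286, so lid centre at cabinet (-223,-48), forceps centre (-288,-48) mm.

```bash
python3 - <<'E'
from h import *
print(cab(-.2235,-.0505,.0),cab(-.288,-.048,0))
E
python3 s2.py $(python3 -c "
from h import *
print(*cab(-.2235,-.0505,.15))") -16.5
```

```text
[ 0.47890594 -0.28630683  0.        ] [ 0.41777211 -0.26559079  0.        ]
17.75 [0.4416 0.0288 0.1787] [ 0.44  0.26 -0.73  2.12  0.25  0.83 -0.41] 0.0441 [-0.3 -0.4 -0.8]
rot [ 0.2  0.2 18. ] d now [-0.3159  0.0287  0.0298] d after rot [-0.2915  0.1253  0.0287]
```

{"fn": "arm_command", "kwargs": {"rows": [{"fingers": -0.2, "x": -0.02, "y": 0.004, "z": 0, "ax": 0, "ay": 0, "az": 1}, {"fingers": -0.2, "x": -0.034, "y": 0.0085, "z": 0, "ax": 0, "ay": 0, "az": 2}, {"fingers": -0.2, "x": -0.034, "y": 0.0085, "z": 0, "ax": 0, "ay": 0, "az": 2}, {"fingers": -0.2, "x": -0.034, "y": 0.0085, "z": 0, "ax": 0, "ay": 0, "az": 2}, {"fingers": -0.2, "x": -0.034, "y": 0.0085, "z": 0, "ax": 0, "ay": 0, "az": 2}, {"fingers": -0.2, "x": -0.034, "y": 0.0085, "z": 0, "ax": 0, "ay": 0, "az": 2}, {"fingers": -0.2, "x": -0.034, "y": 0.0085, "z": 0, "ax": 0, "ay": 0, "az": 2}, {"fingers": -0.2, "x": -0.034, "y": 0.0085, "z": 0, "ax": 0, "ay": 0, "az": 2}, {"fingers": -0.2, "x": -0.034, "y": 0.0085, "z": 0, "ax": 0, "ay": 0, "az": 2}, {"fingers": -0.2, "x": -0.015, "y": 0.004, "z": 0.01, "ax": 0, "ay": 0, "az": 1}]}}

```text
clock: 18.58
tcp_pos: [0.4804, -0.2909, 0.1676]
orientation: [2.522, 1.866, -0.006]
contact_force: [1.0, -0.8, -1.1]
grip_width: 0.0438
gripper_force: 46.0
```

{"fn": "arm_command", "kwargs": {"rows": [{"fingers": -0.2, "x": 0, "y": 0, "z": 0, "ax": 0, "ay": 0, "az": 0}, {"fingers": -0.2, "x": 0, "y": 0, "z": 0, "ax": 0, "ay": 0, "az": 0}, {"fingers": -0.2, "x": 0, "y": 0, "z": 0, "ax": 0, "ay": 0, "az": 0}]}}

```text
clock: 18.83
tcp_pos: [0.4809, -0.2831, 0.1666]
orientation: [-2.516, -1.88, 0.004]
contact_force: [0.3, 1.1, -1.5]
grip_width: 0.0439
gripper_force: 46.0
```

```bash
python3 s2.py .4789 -.2863 .077 -16.5
```

```text
18.83 [ 0.4809 -0.2831  0.1666] [ 0.82  0.43 -0.5   1.89  0.26  0.89 -0.1 ] 0.0439 [ 0.3  1.1 -1.5]
rot [-0.1  0.1  0. ] d now [-0.0035 -0.0008  0.0896] d after rot [-0.0037 -0.001   0.0896]
```

{"fn": "arm_command", "kwargs": {"rows": [{"fingers": -0.2, "x": -0.0035, "y": -0.001, "z": 0.02, "ax": 0, "ay": 0, "az": 0}, {"fingers": -0.2, "x": 0, "y": 0, "z": 0.02, "ax": 0, "ay": 0, "az": 0}, {"fingers": -0.2, "x": 0, "y": 0, "z": 0.02, "ax": 0, "ay": 0, "az": 0}, {"fingers": -0.2, "x": 0, "y": 0, "z": 0.01, "ax": 0, "ay": 0, "az": 0}, {"fingers": -0.2, "x": 0, "y": 0, "z": 0.01, "ax": 0, "ay": 0, "az": 0}, {"fingers": -0.2, "x": 0, "y": 0, "z": 0.004, "ax": 0, "ay": 0, "az": 0}, {"fingers": -0.2, "x": 0, "y": 0, "z": 0, "ax": 0, "ay": 0, "az": 0}, {"fingers": -0.2, "x": 0, "y": 0, "z": 0, "ax": 0, "ay": 0, "az": 0}]}}

```text
clock: 19.5
tcp_pos: [0.48, -0.2875, 0.084]
orientation: [2.516, 1.878, -0.003]
contact_force: [-0.6, -0.7, -0.4]
grip_width: 0.044
gripper_force: 46.0
```

```bash
python3 s2.py .4789 -.2863 .0765 -16.5
```

```text
19.5 [ 0.48   -0.2875  0.084 ] [ 0.78  0.54 -0.45  1.94  0.35  0.73 -0.16] 0.044 [-0.6 -0.7 -0.4]
rot [ 0.   0.1 -0. ] d now [ 0.0009 -0.0014  0.0075] d after rot [ 0.0009 -0.0014  0.0075]
```

{"fn": "arm_command", "kwargs": {"rows": [{"fingers": -0.2, "x": 0.001, "y": -0.001, "z": 0.004, "ax": 0, "ay": 0, "az": 0}, {"fingers": -0.2, "x": 0, "y": 0, "z": 0.0035, "ax": 0, "ay": 0, "az": 0}, {"fingers": -0.2, "x": 0, "y": 0, "z": 0, "ax": 0, "ay": 0, "az": 0}, {"fingers": 0.45, "x": 0, "y": 0, "z": 0, "ax": 0, "ay": 0, "az": 0}, {"fingers": 0.45, "x": 0, "y": 0, "z": 0, "ax": 0, "ay": 0, "az": 0}, {"fingers": 0.45, "x": 0, "y": 0, "z": 0, "ax": 0, "ay": 0, "az": 0}, {"fingers": 0.45, "x": 0, "y": 0, "z": -0.02, "ax": 0, "ay": 0, "az": 0}, {"fingers": 0.45, "x": 0, "y": 0, "z": -0.035, "ax": 0, "ay": 0, "az": 0}, {"fingers": 0.45, "x": 0, "y": 0, "z": -0.04, "ax": 0, "ay": 0, "az": 0}, {"fingers": 0.45, "x": 0, "y": 0, "z": -0.04, "ax": 0, "ay": 0, "az": 0}]}}

```text
clock: 20.33
tcp_pos: [0.4783, -0.2858, 0.2121]
orientation: [-2.517, -1.879, 0.004]
contact_force: [0.5, -0.5, 0.3]
grip_width: 0.0618
gripper_force: 0.0
```

```bash
python3 - <<'E'
from h import *
f=dict(np.load("side0.npz"))
g=cv2.cvtColor(f["frame"],cv2.COLOR_RGB2GRAY).astype(float)
# forceps: bright pixels in window
s=g[250:305,268:290];m=s>s.mean()+1.0*s.std();v,u=np.nonzero(big(cv2.dilate(m.astype(np.uint8),np.ones((3,3)))>0)&m);u=u+268;v=v+250
q=np.array([ray(f,a,b,.005) for a,b in zip(u,v)])[:,:2];print(len(q),rect(q),q.mean(0),q.min(0),q.max(0))
vx,vy,x0,y0=cv2.fitLine(q.astype(np.float32),2,0,.001,.001).ravel();print(np.degrees(np.arctan2(vy,vx)),x0,y0)
E
python3 s2.py .49 .15 .2 0
```

```text
117 (array([495.8, 196.8]), array([16.7, 92.8]), 6.6) [0.49700761 0.20462387] [0.48740468 0.15097758] [0.50707213 0.24341829]
-82.89766 0.4970076 0.20462386
20.33 [ 0.4783 -0.2858  0.2121] [ 0.84  0.37 -0.52  1.85  0.22  0.98 -0.06] 0.0618 [ 0.5 -0.5  0.3]
rot [ -0.1   0.1 -16.5] d now [ 0.4211 -0.1127  0.0115] d after rot [0.4358 0.0117 0.0121]
```

{"fn": "arm_command", "kwargs": {"rows": [{"fingers": 0.0, "x": 0.03, "y": -0.002, "z": 0, "ax": 0, "ay": 0, "az": -2}, {"fingers": 0.0, "x": 0.039, "y": -0.002, "z": 0, "ax": 0, "ay": 0, "az": -2}, {"fingers": 0.0, "x": 0.039, "y": -0.002, "z": 0, "ax": 0, "ay": 0, "az": -2}, {"fingers": 0.0, "x": 0.039, "y": -0.002, "z": 0, "ax": 0, "ay": 0, "az": -2}, {"fingers": 0.0, "x": 0.039, "y": -0.002, "z": 0, "ax": 0, "ay": 0, "az": -2}, {"fingers": 0.0, "x": 0.039, "y": -0.002, "z": 0, "ax": 0, "ay": 0, "az": -2}, {"fingers": 0.0, "x": 0.039, "y": -0.002, "z": 0, "ax": 0, "ay": 0, "az": -2}, {"fingers": 0.0, "x": 0.039, "y": -0.002, "z": 0, "ax": 0, "ay": 0, "az": -2}, {"fingers": 0.0, "x": 0.039, "y": -0.002, "z": 0, "ax": 0, "ay": 0, "az": -2}, {"fingers": 0.0, "x": 0.039, "y": -0.002, "z": 0, "ax": 0, "ay": 0, "az": -2}]}}

```text
clock: 21.17
tcp_pos: [0.5074, 0.0942, 0.2103]
orientation: [2.151, 2.288, -0.003]
contact_force: [1.3, 0.2, -0.4]
grip_width: 0.0427
gripper_force: 0.0
```

```bash
python3 - <<'E'
from h import *
f=dict(np.load("side0.npz"))
for u,v in((276.7,258.3),(279,299)):print(ray(f,u,v,.005))
g=cv2.GaussianBlur(cv2.cvtColor(f["frame"],cv2.COLOR_RGB2GRAY),(3,3),0).astype(int)
cv2.imwrite("pics/forc.png",cv2.resize(cv2.convertScaleAbs(f["frame"][245:310,255:305,::-1],alpha=1.8),None,fx=9,fy=9,interpolation=cv2.INTER_CUBIC))
for v in range(250,306,2):
    row=g[v,266:292];b=np.median(row);i=np.nonzero(row>b+8)[0];print(v,(i+266).min() if len(i) else '-',(i+266).max() if len(i) else '-',end=" | ")
E
python3 s2.py .496 .174 .2 7
```

```text
[0.49641481 0.10869365 0.005     ]
[0.49357591 0.2433054  0.005     ]
250 291 291 | 252 - - | 254 - - | 256 - - | 258 276 277 | 260 274 278 | 262 273 279 | 264 273 279 | 266 273 280 | 268 274 281 | 270 273 281 | 272 273 281 | 274 273 281 | 276 273 281 | 278 273 281 | 280 273 280 | 282 274 281 | 284 274 281 | 286 274 281 | 288 275 281 | 290 275 281 | 292 275 281 | 294 276 281 | 296 276 281 | 298 276 280 | 300 278 279 | 302 - - | 304 - - | 21.17 [0.5074 0.0942 0.2103] [ 0.31  0.35 -0.74  1.93  0.29  0.96 -0.51] 0.0427 [ 1.3  0.2 -0.4]
rot [-0.   0.1 -3.5] d now [ 0.0803 -0.0064  0.0101] d after rot [ 0.0806 -0.0016  0.0103]
```

View pics/forc.png

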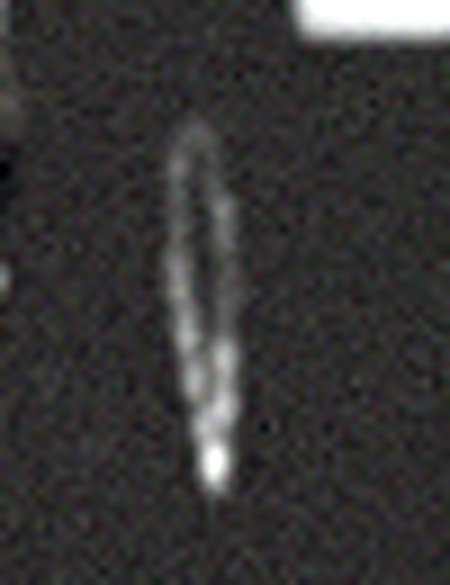

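Forceps run from about pixel (276.5,257.5) to (278.7,300.5): centre ≈ (0.495, 0.176), axis almost along world y.

{"fn": "arm_command", "kwargs": {"rows": [{"fingers": -0.3, "x": 0.025, "y": -0.002, "z": 0.03, "ax": 0, "ay": 0, "az": 1.2}, {"fingers": -0.3, "x": 0.027, "y": -0.002, "z": 0.035, "ax": 0, "ay": 0, "az": 1.2}, {"fingers": -0.3, "x": 0.025, "y": -0.002, "z": 0.035, "ax": 0, "ay": 0, "az": 0}, {"fingers": -0.3, "x": 0.002, "y": -0.002, "z": 0.03, "ax": 0, "ay": 0, "az": 0}, {"fingers": -0.3, "x": 0, "y": 0, "z": 0.02, "ax": 0, "ay": 0, "az": 0}, {"fingers": -0.3, "x": 0, "y": 0, "z": 0, "ax": 0, "ay": 0, "az": 0}, {"fingers": -0.3, "x": 0, "y": 0, "z": 0, "ax": 0, "ay": 0, "az": 0}, {"fingers": -0.3, "x": 0, "y": 0, "z": 0, "ax": 0, "ay": 0, "az": 0}], "grip_force": 20}}

```text
clock: 21.83
tcp_pos: [0.4976, 0.1686, 0.0643]
orientation: [2.2, 2.24, -0.001]
contact_force: [0.5, -0.1, -0.2]
grip_width: 0.0299
gripper_force: 0.0
```

```bash
python3 s2.py .495 .176 .03 1.2
```

```text
21.83 [0.4976 0.1686 0.0643] [ 0.04  0.57 -0.62  2.02  0.51  0.7  -0.88] 0.0299 [ 0.5 -0.1 -0.2]
rot [ 0.   0.1 -0.2] d now [ 0.0075 -0.0025  0.0343] d after rot [ 0.0075 -0.0024  0.0343]
```

{"fn": "arm_command", "kwargs": {"rows": [{"fingers": -0.3, "x": 0.0075, "y": -0.0025, "z": 0, "ax": 0, "ay": 0, "az": 0}, {"fingers": -0.3, "x": 0, "y": 0, "z": 0.018, "ax": 0, "ay": 0, "az": 0}, {"fingers": -0.3, "x": 0, "y": 0, "z": 0.016, "ax": 0, "ay": 0, "az": 0}, {"fingers": -0.3, "x": 0, "y": 0, "z": 0.004, "ax": 0, "ay": 0, "az": 0}, {"fingers": -0.3, "x": 0, "y": 0, "z": 0, "ax": 0, "ay": 0, "az": 0}, {"fingers": -0.3, "x": 0, "y": 0, "z": 0, "ax": 0, "ay": 0, "az": 0}, {"fingers": -0.3, "x": 0, "y": 0, "z": 0, "ax": 0, "ay": 0, "az": 0}]}}

```text
clock: 22.42
tcp_pos: [0.4947, 0.1763, 0.0262]
orientation: [2.2, 2.24, -0.001]
contact_force: [-0.4, -0.2, 0.4]
grip_width: 0.0299
gripper_force: 0.0
```

```bash
python3 s2.py .495 .176 .023 1.2
```

```text
22.42 [0.4947 0.1763 0.0262] [-0.01  0.63 -0.57  2.03  0.57  0.64 -0.95] 0.0299 [-0.4 -0.2  0.4]
rot [ 0.   0.1 -0.2] d now [-0.0003  0.0003  0.0032] d after rot [-0.0003  0.0003  0.0032]
```

{"fn": "arm_command", "kwargs": {"rows": [{"fingers": -0.3, "x": 0, "y": 0, "z": 0.0025, "ax": 0, "ay": 0, "az": 0}, {"fingers": -0.3, "x": 0, "y": 0, "z": 0, "ax": 0, "ay": 0, "az": 0}, {"fingers": -1, "x": 0, "y": 0, "z": 0, "ax": 0, "ay": 0, "az": 0}, {"fingers": -1, "x": 0, "y": 0, "z": 0, "ax": 0, "ay": 0, "az": 0}, {"fingers": -1, "x": 0, "y": 0, "z": 0, "ax": 0, "ay": 0, "az": 0}, {"fingers": -1, "x": 0, "y": 0, "z": 0, "ax": 0, "ay": 0, "az": 0}]}}

```text
clock: 22.92
tcp_pos: [0.4941, 0.1758, 0.0227]
orientation: [2.2, 2.241, -0.003]
contact_force: [-0.7, -0.5, 2.1]
grip_width: 0.0143
gripper_force: 20.0
```

```bash
python3 s2.py .495 .176 .023 1.2
```

```text
22.92 [0.4941 0.1758 0.0227] [-0.01  0.64 -0.57  2.04  0.57  0.63 -0.95] 0.0143 [-0.7 -0.5  2.1]
rot [-0.   0.1 -0.2] d now [ 0.0002  0.0009 -0.0003] d after rot [ 0.0002  0.0009 -0.0003]
```

{"fn": "arm_command", "kwargs": {"rows": [{"fingers": -1, "x": 0, "y": 0, "z": -0.02, "ax": 0, "ay": 0, "az": 0}, {"fingers": -1, "x": 0, "y": 0, "z": -0.035, "ax": 0, "ay": 0, "az": 0}, {"fingers": -1, "x": 0, "y": 0, "z": -0.035, "ax": 0, "ay": 0, "az": 0}, {"fingers": -1, "x": 0, "y": 0, "z": -0.035, "ax": 0, "ay": 0, "az": 0}, {"fingers": -1, "x": -0.02, "y": 0, "z": -0.02, "ax": 0, "ay": 0, "az": 0}, {"fingers": -1, "x": -0.02, "y": 0, "z": 0, "ax": 0, "ay": 0, "az": 0}, {"fingers": -1, "x": 0, "y": 0, "z": 0, "ax": 0, "ay": 0, "az": 0}]}}

```text
clock: 23.5
tcp_pos: [0.4957, 0.1321, 0.1686]
orientation: [2.203, 2.234, -0.005]
contact_force: [-0.4, -1.1, -0.9]
grip_width: 0.0139
gripper_force: 19.7
```

```bash
python3 st.py 7; python3 s2.py .4178 -.2656 .13 -16.5
python3 - <<'E'
from h import *
for n in("side7","top7"):
    f=dict(np.load(n+".npz"));P=pts(f);c=np.stack([(P-ORG)@XC,(P-ORG)@YC,P[...,2]],-1)
    m=(c[...,2]>.072)&(c[...,2]<.086)&(c[...,0]<-.17)&(c[...,0]>-.28)&(c[...,1]<.035)&(c[...,1]>-.15);m=big(m);print(n,m.sum(),rect(c[m][:,:2]),np.median(c[m][:,2]))
a=cv2.imread("pics/rect7.png");cv2.imwrite("pics/rect7b.png",a)
E
```

```text
(400, 460, 3)
23.6 [0.4947 0.1352 0.1675] [ 0.2   0.41 -0.72  1.98  0.35  0.88 -0.69] 0.0146 [0.3 0.8 0.1]
rot [-0.   0.2 17.4] d now [-0.3993 -0.0834  0.0388] d after rot [-0.4061  0.0401  0.0375]Traceback (most recent call last):
  File "<stdin>", line 4, in <module>
  File "h.py", line 12, in big
    n,l,s,c=cv2.connectedComponentsWithStats(m.astype(np.uint8));i=1+np.argsort(-s[1:,4])[k];return l==i
                                                                     ~~~~~~~~~~~~~~~~~~~~^^^
IndexError: index 0 is out of bounds for axis 0 with size 0
```

View pics/rect7.png

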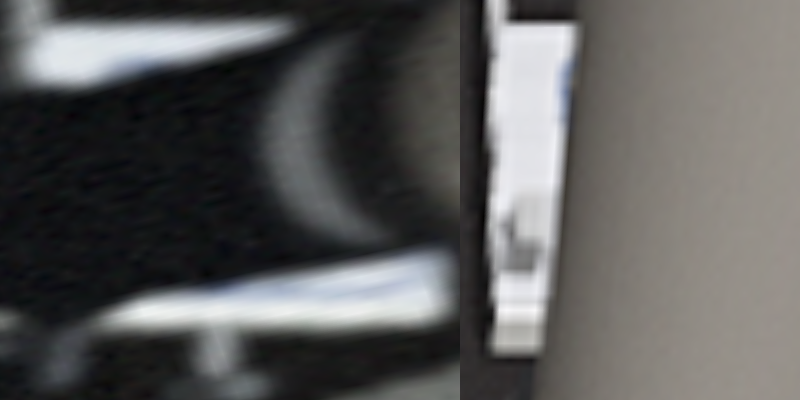

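The view is blocked by the arm, but the visible stage edge (rows 20–350) has not moved. Carry the forceps over.

{"fn": "arm_command", "kwargs": {"rows": [{"fingers": -1, "x": -0.025, "y": -0.002, "z": 0, "ax": 0, "ay": 0, "az": 1.7}, {"fingers": -1, "x": -0.038, "y": -0.002, "z": 0, "ax": 0, "ay": 0, "az": 1.7}, {"fingers": -1, "x": -0.038, "y": -0.002, "z": 0, "ax": 0, "ay": 0, "az": 1.7}, {"fingers": -1, "x": -0.038, "y": -0.002, "z": 0, "ax": 0, "ay": 0, "az": 1.7}, {"fingers": -1, "x": -0.038, "y": -0.002, "z": 0, "ax": 0, "ay": 0, "az": 1.7}, {"fingers": -1, "x": -0.038, "y": -0.002, "z": 0, "ax": 0, "ay": 0, "az": 1.7}, {"fingers": -1, "x": -0.038, "y": -0.002, "z": 0, "ax": 0, "ay": 0, "az": 1.7}, {"fingers": -1, "x": -0.038, "y": -0.002, "z": 0, "ax": 0, "ay": 0, "az": 1.7}, {"fingers": -1, "x": -0.038, "y": -0.002, "z": 0, "ax": 0, "ay": 0, "az": 1.7}, {"fingers": -1, "x": -0.038, "y": -0.002, "z": 0, "ax": 0, "ay": 0, "az": 1.7}]}}

```text
clock: 24.43
tcp_pos: [0.431, -0.2252, 0.168]
orientation: [2.508, 1.892, -0.003]
contact_force: [0.8, -0.8, -0.1]
grip_width: 0.0146
gripper_force: 19.7
```

{"fn": "arm_command", "kwargs": {"rows": [{"fingers": -1, "x": -0.025, "y": 0, "z": 0, "ax": 0, "ay": 0, "az": 0.4}, {"fingers": -1, "x": 0, "y": 0, "z": 0, "ax": 0, "ay": 0, "az": 0}, {"fingers": -1, "x": 0, "y": 0, "z": 0, "ax": 0, "ay": 0, "az": 0}, {"fingers": -1, "x": 0, "y": 0, "z": 0, "ax": 0, "ay": 0, "az": 0}]}}

```text
clock: 24.77
tcp_pos: [0.4249, -0.2471, 0.1681]
orientation: [2.513, 1.885, -0.002]
contact_force: [-0.0, -0.1, 0.4]
grip_width: 0.0147
gripper_force: 19.7
```

```bash
python3 s2.py .4178 -.2656 .09 -16.5; python3 st.py 8
python3 - <<'E'
from h import *
for n in("side8","top8"):
    f=dict(np.load(n+".npz"));P=pts(f);c=np.stack([(P-ORG)@XC,(P-ORG)@YC,P[...,2]],-1)
    m=(c[...,2]>.072)&(c[...,2]<.086)&(c[...,0]<-.17)&(c[...,0]>-.28)&(c[...,1]<.035)&(c[...,1]>-.15)&(f["frame"].min(-1)>130)
    if m.any():m=big(m);print(n,m.sum(),rect(c[m][:,:2]),np.median(c[m][:,2]))
    hsv=f["frame"].astype(int);b=(hsv[...,2]-hsv[...,0]>18)&(abs(c[...,2]-.047)<.009)&(c[...,0]<-.16)&(c[...,0]>-.34)&(c[...,1]<.05)&(c[...,1]>-.14)
    v,u=np.nonzero(b);q=np.array([ray(f,x,y,.047) for x,y in zip(u,v)]).reshape(-1,3)-ORG;print("x",np.histogram(q@XC,np.arange(-.32,-.18,.005))[0],"y",np.histogram(q@YC,np.arange(-.14,.05,.005))[0])
    m=(abs(c[...,2]-.047)<.007)&(c[...,0]<-.16)&(c[...,0]>-.36)&(c[...,1]<.08)&(c[...,1]>-.15);print("stage",np.percentile(c[m][:,0],[1,99]),np.percentile(c[m][:,1],[1,99]))
E
```

```text
24.77 [ 0.4249 -0.2471  0.1681] [ 0.86  0.33 -0.54  2.04  0.23  0.83 -0.1 ] 0.0147 [-0.  -0.1  0.4]
rot [-0.1  0.1  0.3] d now [-0.0196 -0.0016  0.0781] d after rot [-0.0197 -0.0016  0.0781]
(400, 460, 3)
side8 227 (array([-222.8,  -48.6]), array([131.4,  38.4]), 88.1) 0.07904499285472222
x [ 0  0 24 16  3  2  3  4 14 22  3  4 26 13  1  0  0  0  2  1  1  0  0  0
  1  3 13  0] y [1 3 9 9 5 7 6 4 8 7 5 8 5 6 6 7 7 5 9 6 5 3 5 2 2 0 2 3 1 1 1 2 2 3 1 0 0]
stage [-0.35245928 -0.16705556] [-0.13370976  0.06849488]
top8 66 (array([-224.7,  -94.4]), array([36.4, 40. ]), 4.7) 0.08141591346691246
x [ 0  0  0 37  3  2  2  1  2 40  0  0  0 43  2  2  2  2  1  2  2  4  3  2
  3  2  2  0] y [ 0  0  6  7  5  2  4  4  3  5  4  5  4  3  5  4  4  4  4  5  2  5  4  4
  4  4  4  4  3  5  4  5  7 20  6  0  0]
stage [-0.3548446  -0.17206178] [-0.13663655  0.06539012]
```

{"fn": "arm_command", "kwargs": {"rows": [{"fingers": -1, "x": -0.02, "y": -0.002, "z": 0.01, "ax": 0, "ay": 0, "az": 0.3}, {"fingers": -1, "x": 0, "y": 0, "z": 0.025, "ax": 0, "ay": 0, "az": 0}, {"fingers": -1, "x": 0, "y": 0, "z": 0.025, "ax": 0, "ay": 0, "az": 0}, {"fingers": -1, "x": 0, "y": 0, "z": 0.02, "ax": 0, "ay": 0, "az": 0}, {"fingers": -1, "x": 0, "y": 0, "z": 0.008, "ax": 0, "ay": 0, "az": 0}, {"fingers": -1, "x": 0, "y": 0, "z": 0, "ax": 0, "ay": 0, "az": 0}, {"fingers": -1, "x": 0, "y": 0, "z": 0, "ax": 0, "ay": 0, "az": 0}, {"fingers": -1, "x": 0, "y": 0, "z": 0, "ax": 0, "ay": 0, "az": 0}]}}

```text
clock: 25.53
tcp_pos: [0.4179, -0.2674, 0.0818]
orientation: [2.516, 1.876, -0.002]
contact_force: [0.2, 0.5, -0.0]
grip_width: 0.0146
gripper_force: 19.7
```

```bash
python3 s2.py .4172 -.2659 .0715 -16.5
```

```text
25.53 [ 0.4179 -0.2674  0.0818] [ 0.83  0.47 -0.47  2.09  0.35  0.66 -0.17] 0.0146 [ 0.2  0.5 -0. ]
rot [ 0.1  0.2 -0.1] d now [ 0.0012 -0.0011  0.0103] d after rot [ 0.0012 -0.0011  0.0103]
```

{"fn": "arm_command", "kwargs": {"rows": [{"fingers": -1, "x": 0.001, "y": -0.001, "z": 0.006, "ax": 0, "ay": 0, "az": 0}, {"fingers": -1, "x": 0, "y": 0, "z": 0.0045, "ax": 0, "ay": 0, "az": 0}, {"fingers": -1, "x": 0, "y": 0, "z": 0, "ax": 0, "ay": 0, "az": 0}, {"fingers": -1, "x": 0, "y": 0, "z": 0, "ax": 0, "ay": 0, "az": 0}]}}

```text
clock: 25.87
tcp_pos: [0.416, -0.2663, 0.0701]
orientation: [2.519, 1.876, -0.004]
contact_force: [-0.1, 0.2, 0.0]
grip_width: 0.0143
gripper_force: 19.7
```

```bash
python3 s2.py .4172 -.2659 .0710 -16.5
```

```text
25.87 [ 0.416  -0.2663  0.0701] [ 0.82  0.49 -0.46  2.1   0.36  0.63 -0.18] 0.0143 [-0.1  0.2  0. ]
rot [-0.   0.1 -0.2] d now [ 0.0008  0.001  -0.0009] d after rot [ 0.0008  0.001  -0.0009]
```

Release gently (narrow opening), rise, and move aside to look.

{"fn": "arm_command", "kwargs": {"rows": [{"fingers": -1, "x": 0, "y": 0.001, "z": 0, "ax": 0, "ay": 0, "az": 0}, {"fingers": -0.35, "x": 0, "y": 0, "z": 0, "ax": 0, "ay": 0, "az": 0}, {"fingers": -0.35, "x": 0, "y": 0, "z": 0, "ax": 0, "ay": 0, "az": 0}, {"fingers": -0.35, "x": 0, "y": 0, "z": 0, "ax": 0, "ay": 0, "az": 0}, {"fingers": -0.35, "x": 0, "y": 0, "z": -0.015, "ax": 0, "ay": 0, "az": 0}, {"fingers": -0.35, "x": 0, "y": 0, "z": -0.03, "ax": 0, "ay": 0, "az": 0}, {"fingers": -0.35, "x": 0, "y": 0, "z": -0.04, "ax": 0, "ay": 0, "az": 0}, {"fingers": -0.35, "x": 0, "y": 0, "z": -0.04, "ax": 0, "ay": 0, "az": 0}, {"fingers": -0.35, "x": 0, "y": 0, "z": -0.03, "ax": 0, "ay": 0, "az": 0}, {"fingers": -0.35, "x": 0, "y": 0, "z": 0, "ax": 0, "ay": 0, "az": 0}]}}

```text
clock: 26.7
tcp_pos: [0.4206, -0.2675, 0.2315]
orientation: [2.511, 1.869, 0.002]
contact_force: [1.0, -1.2, 0.9]
grip_width: 0.0275
gripper_force: 0.0
```

```bash
cat > fin.py <<'E'
from h import *
from bench import r
o=r.get_obs();print(o["clock"],o["tcp_pos"])
for n in("side","top"):
    f=r.grab_frame(n);P=pts(f);c=np.stack([(P-ORG)@XC,(P-ORG)@YC,P[...,2]],-1);I=f["frame"].astype(int)
    m=(c[...,2]>.072)&(c[...,2]<.086)&(c[...,0]<-.17)&(c[...,0]>-.28)&(c[...,1]<.035)&(c[...,1]>-.15)&(I.min(-1)>130)
    if m.any():m=big(m);print(n,"lid",m.sum(),rect(c[m][:,:2]),np.median(c[m][:,2]))
    K=f["K"];M=np.linalg.inv(f["world_from_camera"])
    X,Y=np.meshgrid(np.arange(-.265,-.315,-.001),np.arange(.04,-.14,-.001),indexing="ij")
    w=ORG+X[...,None]*XC+Y[...,None]*YC+.050*Z;q=w@M[:3,:3].T+M[:3,3];uv=q@K.T;uv=uv[...,:2]/uv[...,2:]
    g=cv2.remap(cv2.cvtColor(f["frame"],cv2.COLOR_RGB2GRAY),uv.astype(np.float32),None,cv2.INTER_LINEAR)
    np.save(f"fc_{n}.npy",g)
    # coarse text map: rows 2 mm (x), cols 5 mm (y)
    t=g[:50,:180].reshape(25,2,36,5).mean((1,3)).astype(int)
    for i,row in enumerate(t):print(-265-2*i,"".join("#" if a<90 else "+" if a<150 else "-" if a<190 else "." for a in row))
E
python3 fin.py
```

```text
26.7 [ 0.42055717 -0.26752736  0.23151173]
side lid 230 (array([-223.4,  -48.8]), array([128.8,  39.9]), 89.4) 0.07882744823763327
-265 +++++++++++++++-..................-+
-267 +++++++++++++++-..................-+
-269 +++++++++++++++--.................-+
-271 ++++++++++++++++--................-+
-273 ++++++++++++++++----..............-+
-275 ++#++++++++++++++-------------...--+
-277 +##++++++++++++++--------------.---+
-279 +##+++++++++++++----.------....----+
-281 +++++++++++++++---.....----....----+
-283 +++++++++++++++-........--.....----+
-285 ++++++++++++++--...............----+
-287 +++++++++++++++-...............----+
-289 +++++++++++++++--...............---+
-291 ++#++++++++++++---...............--+
-293 +##+++++++++++----...............--+
-295 ###+++++++++++--.................--+
-297 ##+++++++++++--..................--+
-299 +++++++++++++-...................--+
-301 +++++++++++++-...................--+
-303 +++++++++++++--...................-+
-305 ++++++++++++++-....--......--.....-+
-307 ++++++++++++++-...--......-.......-+
-309 +++++++++++++--...................-+
-31
[... 517 characters left out ...]
++++++-..........-.......+##
-283 +-+-+++++++++--..................+##
-285 +-+--+++++++++-..................+##
-287 +-+-----++++++---...............-+##
-289 +++------+++++------............-###
-291 +++---------++-------------.--..-###
-293 +++---------------------........+###
-295 -++------------.....----........+###
-297 -+++-----------................-+###
-299 -+++-----------................-####
-301 -+++++++++++++-................+####
-303 --++++++++++++-----------------+####
-305 --++++++++++++------..........-#####
-307 ---+++++++++++-...............-#####
-309 ----++++++++++-...............+#####
-311 -------------+-...............+#####
-313 --------------................+#####
```

```bash
cat > fin2.py <<'E'
from h import *
from bench import r
for n,hz in(("side",.052),("top",.052)):
    f=r.grab_frame(n);K=f["K"];M=np.linalg.inv(f["world_from_camera"])
    out={}
    X,Y=np.meshgrid(np.arange(-.262,-.314,-.001),np.arange(.05,-.14,-.001),indexing="ij")
    w=ORG+X[...,None]*XC+Y[...,None]*YC+hz*Z;q=w@M[:3,:3].T+M[:3,3];uv=q@K.T;uv=uv[...,:2]/uv[...,2:]
    im=cv2.remap(f["frame"],uv.astype(np.float32),None,cv2.INTER_LINEAR).astype(np.float32)
    g=im.mean(-1);h=g/cv2.medianBlur(cv2.convertScaleAbs(g),31).astype(float)   # relative brightness
    b=(im[...,2]-im[...,0])/g
    b-=np.median(b)
    print(n)
    for i in range(0,52,2):
        s="";
        for j in range(0,190,4):
            d=h[i:i+2,j:j+4].mean();bb=b[i:i+2,j:j+4].mean()
            s+="b" if bb>.07 else "#" if d<.9 else "*" if d>1.12 else "."
        print(-262-i,s)
E
python3 fin2.py
```

```text
side
-262 ................................................
-264 .....................***........................
-266 ....................*****.......................
-268 .........***.........***........................
-270 .........***....................................
-272 .....##..**.....................................
-274 .######.***....bb.bbbbbbb#...........b..........
-276 #######.***.....bbbbbbbb####........bbb.........
-278 #######.***.......##b#######...####....bbb......
-280 ######..***....................####......b......
-282 ....b#..***.##..................##..............
-284 .**.b...**..##..................................
-286 ***bb...**..##.......**.........................
-288 ***bb...**..##...#..............................
-290 **...#...*.......#..............................
-292 ....##..........................................
-294 ...###..........................................
-296 ######..........................................
-298 ######..........................................
-300 #####b..........................................
-302 .##bbbb...
[... 1016 characters left out ...]
288 ###..b...........##.....*..*******..........##..
-290 ###..b..*...................................##..
-292 ##..bb.**..****....##.#######...............#...
-294 ##..bb..*.....*..........#.##.............*.#...
-296 ##..bb...........*...*......#............**##...
-298 ##..bbb..............**.................*.*##...
-300 ##..bbb.............****...............**..#....
-302 .....bbb.............*.....................#....
-304 .....bbbbbbbbbbbbbbbbbbbbbbbbbbbbbbbbbbbbb##....
-306 .....bbbbbbbbbbbbbbbbbbbbbbbbbbbbbbbbbbbbb##....
-308 .......bbbbbbbbbbbbb....................b###....
-310 ...................#....................###.....
-312 ........................................###.....
```

Run:
```python
from h import *
from bench import r
for n in("side","top"):
    f=r.grab_frame(n);P=pts(f);c=np.stack([(P-ORG)@XC,(P-ORG)@YC,P[...,2]],-1)
    a=(c[...,0]<-.262)&(c[...,0]>-.32)&(c[...,1]<.045)&(c[...,1]>-.14)
    z0=np.median(c[a][:,2]);s=a&(c[...,2]>z0+.0035)&(c[...,2]<z0+.014);q=c[s]
    print(n,a.sum(),z0,np.std(c[a&(abs(c[...,2]-z0)<.003)][:,2]),len(q),np.round(q.mean(0),4) if len(q) else 0)
    H,_,_=np.histogram2d(q[:,0],q[:,1],[np.arange(-.32,-.26,.004),np.arange(-.14,.05,.008)])
    print(H.astype(int)[::-1,::-1])
    k=(q[:,1]<.03)&(q[:,0]>-.3)&(q[:,0]<-.27);k=q[k];print(rect(k[:,:2]),np.percentile(k[:,1],[2,98]),k.mean(0))
```

```text
side 3107 0.403320379228212 0.0016142315731908163 80 [-0.2926 -0.0135  0.4124]
[[0 0 0 0 0 0 0 6 1 0 0 0 0 0 0 0 0 0 0 0 0 0 0]
 [0 0 0 0 0 0 0 4 0 0 0 0 0 0 0 0 0 0 0 0 0 0 0]
 [0 0 0 0 0 0 3 1 0 0 0 0 0 0 0 0 0 0 0 0 0 0 0]
 [0 0 0 0 0 0 3 2 0 0 0 0 0 0 0 0 0 0 0 0 0 0 0]
 [0 0 0 0 0 0 7 0 0 0 0 0 0 0 0 0 0 0 0 0 0 0 0]
 [0 0 0 0 0 0 4 0 0 0 0 0 0 0 0 0 0 0 0 0 0 0 0]
 [0 0 0 0 0 0 6 1 0 0 0 0 0 0 0 0 0 0 0 0 0 0 0]
 [0 0 0 0 0 0 4 1 0 0 0 0 0 0 0 0 0 0 0 0 0 0 0]
 [0 0 0 0 0 0 5 0 0 0 0 0 0 0 0 0 0 0 0 0 0 0 0]
 [0 0 0 0 0 0 3 4 0 0 0 0 0 0 0 0 0 0 0 0 0 0 0]
 [0 0 0 0 0 0 1 5 0 0 0 0 0 0 0 0 0 0 0 0 0 0 0]
 [0 0 0 0 0 0 2 3 0 0 0 0 0 0 0 0 0 0 0 0 0 0 0]
 [0 0 0 0 0 0 0 5 2 0 0 0 0 0 0 0 0 0 0 0 0 0 0]
 [0 0 0 0 0 0 0 1 4 1 0 0 0 0 0 0 0 0 0 0 0 0 0]]
(array([-284.9,   -9.3]), array([ 8. , 28.7]), 85.6) [-0.01407034 -0.00596516] [-0.28492179 -0.01013399  0.41243828]
top 2105 0.2059962157682933 0.0008249984644616515 11 [-0.2933 -0.0441  0.2159]
[[0 0 0 0 0 0 0 0 0 0 0 0 0 0 0 0 0 0 0 0 0 0 0]
 [0 0 0 0 0 0 0 0 0 0 1 0 0 0 0 0 0 0 0 0 0 0 0]
 [0 0 0 0 0 0 0 0 0 0 3 1 0 0 0 0 0 0 0 0 0 0 0]
 [0 0 0 0 0 0 0 0 0 0 0 0 0 0 0 0 0 0 0 0 0 0 0]
 [0 0 0 0 0 0 0 0 0 0 0 0 0 0 0 0 0 0 0 0 0 0 0]
 [0 0 0 0 0 0 0 0 0 0 0 0 0 0 0 0 0 0 0 0 0 0 0]
 [0 0 0 0 0 0 0 0 0 0 0 0 0 0 0 0 0 0 0 0 0 0 0]
 [0 0 0 0 0 0 0 0 0 0 0 0 0 0 0 0 0 0 0 0 0 0 0]
 [0 0 0 0 0 0 0 0 0 0 0 0 0 0 0 0 0 0 0 0 0 0 0]
 [0 0 0 0 0 0 0 0 0 0 1 0 0 0 0 0 0 0 0 0 0 0 0]
 [0 0 0 0 0 0 0 0 0 0 1 0 0 0 0 0 0 0 0 0 0 0 0]
 [0 0 0 0 0 0 0 0 0 0 0 2 0 0 0 0 0 0 0 0 0 0 0]
 [0 0 0 0 0 0 0 0 0 0 1 0 1 0 0 0 0 0 0 0 0 0 0]
 [0 0 0 0 0 0 0 0 0 0 0 0 0 0 0 0 0 0 0 0 0 0 0]]
(array([-273.5,  -42. ]), array([7.1, 1.3]), 66.0) [-0.04529083 -0.03907194] [-0.27328633 -0.04160052  0.21582979]
```

```bash
cat > fd.py <<'E'
from h import *
from bench import r
for n in("side","top"):
    f=r.grab_frame(n);P=pts(f);c=np.stack([(P-ORG)@XC,(P-ORG)@YC,P[...,2]],-1)
    a=(c[...,0]<-.262)&(c[...,0]>-.32)&(c[...,1]<.045)&(c[...,1]>-.14)&(c[...,2]>.038)&(c[...,2]<.066)
    z0=np.median(c[a][:,2]);s=a&(c[...,2]>z0+.0035);q=c[s]
    print(n,a.sum(),z0,np.std(c[a][:,2]),len(q))
    H,_,_=np.histogram2d(q[:,0],q[:,1],[np.arange(-.32,-.26,.004),np.arange(-.14,.05,.008)])
    print(H.astype(int)[::-1,::-1])
    k=q[(q[:,1]<.03)&(q[:,0]>-.302)&(q[:,0]<-.272)];print(rect(k[:,:2]),np.percentile(k[:,1],[2,98]),k.mean(0))
    vx,vy,x0,y0=cv2.fitLine(k[:,:2].astype(np.float32),2,0,.001,.001).ravel();print(np.degrees(np.arctan2(vy,vx)))
E
python3 fd.py
```

```text
side 436 0.04713357198591073 0.002641957445173798 30
[[0 0 0 0 0 0 0 0 0 0 0 0 0 0 0 0 0 0 0 0 0 0 0]
 [0 0 0 0 0 0 0 0 0 0 0 0 0 0 0 0 0 0 0 0 0 0 0]
 [0 0 0 0 0 0 0 0 0 0 0 0 0 0 0 0 0 0 0 0 0 0 0]
 [0 0 0 0 0 0 0 0 0 1 0 0 0 1 0 0 0 1 0 0 0 0 0]
 [1 0 0 0 1 0 0 2 0 1 0 2 0 1 1 1 0 0 0 0 0 0 0]
 [0 0 0 0 1 2 1 0 0 0 0 0 0 0 0 0 1 0 1 0 0 0 0]
 [0 0 0 0 0 0 2 0 1 1 0 1 0 0 0 0 0 0 0 0 0 0 0]
 [0 0 0 0 0 0 0 0 1 1 0 1 0 1 0 1 0 0 1 0 0 0 0]
 [0 0 0 0 0 0 0 0 0 0 0 0 0 0 0 0 0 0 0 0 0 0 0]
 [0 0 0 0 0 0 0 0 0 0 0 0 0 0 0 0 0 0 0 0 0 0 0]
 [0 0 0 0 0 0 0 0 0 0 0 0 0 0 0 0 0 0 0 0 0 0 0]
 [0 0 0 0 0 0 0 0 0 0 0 0 0 0 0 0 0 0 0 0 0 0 0]
 [0 0 0 0 0 0 0 0 0 0 0 0 0 0 0 0 0 0 0 0 0 0 0]
 [0 0 0 0 0 0 0 0 0 0 0 0 0 0 0 0 0 0 0 0 0 0 0]]
(array([-287.6,  -47. ]), array([ 17.7, 111.8]), 2.9) [-0.10253642  0.00751366] [-0.2860834  -0.04270124  0.05414395]
-89.701744
top 643 0.04932968205684207 0.004215867576876522 112
[[0 0 0 0 0 0 0 0 0 0 0 0 0 0 0 0 0 1 0 0 0 0 0]
 [0 0 0 1 0 0 0 1 0 0 0 0 1 0 0 0 0 0 0 0 0 0 0]
 [0 0 0 0 1 0 0 0 0 0 0 0 0 1 0 0 0 0 0 1 0 0 0]
 [0 0 0 0 0 1 2 1 1 1 2 1 3 0 0 0 0 1 0 1 0 0 0]
 [0 0 1 2 1 2 2 2 3 1 0 1 0 2 2 2 2 1 0 0 0 1 0]
 [0 0 0 1 2 1 1 2 1 1 0 0 1 0 1 0 1 0 1 0 1 0 0]
 [0 0 0 0 1 0 0 1 1 1 2 1 0 1 1 0 2 0 0 0 0 0 0]
 [1 0 0 0 0 1 1 0 1 0 2 2 1 1 1 2 1 1 1 1 0 0 0]
 [1 0 0 0 0 0 0 0 0 0 0 0 0 1 2 0 0 0 0 0 0 0 0]
 [0 0 0 1 0 0 1 0 0 0 0 0 0 0 0 0 0 0 0 0 0 0 0]
 [0 0 0 1 1 1 0 0 0 0 0 0 0 0 0 0 0 1 1 0 0 0 0]
 [1 0 0 0 0 0 0 0 0 0 1 0 0 0 0 1 0 0 0 0 0 0 0]
 [0 0 0 0 0 0 0 0 0 0 1 0 0 1 0 0 0 0 0 0 0 0 0]
 [0 0 0 0 0 0 1 1 0 1 0 0 1 0 0 0 0 0 1 0 0 0 0]]
(array([-285. ,  -48.9]), array([151.1,  26.1]), 89.3) [-0.11611701  0.01746372] [-0.28543242 -0.04528317  0.05600887]
88.570816
```

```bash
python3 look.py 9 130 220 130 150; python3 -c "
from bench import r
print(r.hand_in())"
```

```text
top 26 [ 0.59624769 -0.14371925  0.052     ] cab -0.15148747534379414 0.11954263635627514
side 53 [ 0.59354722 -0.14527123  0.052     ] cab -0.15363595648874956 0.11728759564795671
the job is handed in; nothing more can be done
None
```

I drew the bolt and lowered its handle into the second notch, pulled the stage out about 189 mm, and laid the forceps and lid flat, each measured within about 3 mm of its outline's centre; I then handed the job in at about 27 s on the robot's clock, and no verdict was returned.

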